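# Stack the storage pots on their trivet and close them

### The arm

A 6-joint arm with a two-finger parallel gripper is mounted at the origin on a cart in front of the work surface, level with it; the furniture and walls round the work are solid. World frame = base frame: x ahead of the robot, y to its left, z up, the work surface at z = 0. Lengths are in m, angles in rad, forces in N, time in s.
With the tool pointing down it reaches from about 0.35 to 0.975 m from the base axis. Payload 4.9 kg.
Tool frame: the origin (TCP) lies midway between the tips of the shut fingers; the grasp point (between the pads) lies 19 mm behind it; z points along the fingers, y is the line along which they close (so a half turn about z gives the same grasp; the last joint's range is limited). The gripper opens to 85 mm and grips with 20 to 120 N. Pads are 22 mm wide; open, the fingers measure 114 mm over their backs; the gripper's body (76 mm by 85 mm) begins 54 mm behind the grasp point. The pads swing forward as they close: fully open they stand 13 mm farther back than shut.
Start: joints at [1.062, 0.053, 1.613, -0, 1.476, -0.119], TCP at [0.237, 0.578, 0.231] pointing down, gripper open.
Joint ranges: [-3.01, 3.01], [-1.01, 2.22], [0.06, 2.58], [-1.02, 4.17], [0.09, 2.62], [-3.14, 3.14]. Speed limits (rad/s): [2.57, 2.57, 3.14, 3.14, 3.14, 3.14].

### API

Orientations are given as a rotation vector (axis times angle).
In Python, from station import ctrl gives the robot as it stands.
- The arm moves only by the tool carry_out, never from a script. Its argument "moves" is a list of rows, each an object of numbers: "x", "y", "z": the shift along the tool's x, y, z in units of 25 mm (1.0 is 25 mm); "turn": the turn about the tool's z in rad. In form: [{"x": .., "y": .., "z": .., "turn": ..}, ...]. A call has exactly 8 rows; each row shifts and turns the commanded pose from where the row before left it, along the tool's axes as they then stand; what a row does not reach is not made up. A row lasts 1/10 s, in which the tool goes at most 50 mm and 8.59 degrees, less where a joint would pass 70% of its speed; a pose out of reach is approached as far as the arm can. A call is refused whole if a number of a shift passes 1 or a number of a turn 0.15, either way. A call with a gripper value outside its range is refused whole. "grip" is the finger opening in mm, from 0 to 85.4, set as the call begins (left out, the last holds). The fingers move at their own pace and stop on an object; "newtons" is the grip in N (left out, the last holds). Time passes only in rows, so rows that do not move let the fingers close, or fill a call up. It gives the time, the measured TCP pose, the force, the opening and the grip force at its end, in the units of the state.
- ctrl.get_obs(): the state, without advancing time (a new reading comes with each control period).
- ctrl.get_image(name): name is "side" or "top" or "wrist"; returns the picture (480x640x3 uint8, red, green, blue); there is no depth.
- ctrl.calibration(name): a dict with "fx", "fy", "cx", "cy" (pixels), "k1" (the pictures are not rectified: a ray, as slopes to the right and down, at radius r is drawn at 1 + k1 r^2 times it, then the intrinsics apply), "R" (3x3) and "t" (3): a world point X has camera coordinates R X + t; the wrist camera has in their place "T_tool_cam" (4x4, takes a point from camera to tool coordinates, whose origin is the TCP and whose axes are the flange's). Camera axes: x right, y down, z forward; pixel columns grow to the right and rows downward; lengths in m; the calibration is good to about 2 mm. A picture is of the moment at which its call begins: read the wrist's pose just before it. calibration takes no time and is no camera call.
- ctrl.finish_job(): hands the job in; it is judged then, once.
Trained networks look in the newest picture that a camera, given by its name, has taken for a name from the list of things; names that differ only in an ending like _2 or _b are one class to them, and where a whole thing is asked for, a point or a joint stands for the part that bears it (a point fixed in the world has none). Each returns a list of dicts, best first, with "confidence" (0 to 1); they miss things now and then, are a little off and sometimes report something else, mostly with a low value. They report only what shows in the picture. A call takes as long as a camera call.
- ctrl.look_for(camera, query): "rect" ([left, top, width, height] in pixels, round what is visible of it).
- ctrl.mark_of(camera, query): "pixel" ([column, row] in pixels: a listed point, or the origin of a listed thing).
The state is a dict: "t": time; "q": joint angles; "dq": joint speeds; "effort": joint torques, N m; "tool_pos": TCP position; "tool_rot": TCP orientation; "contact_force": force on the tool from outside, world axes, zero at the start; "wrist_torque": the same for the moment, N m; "opening": finger opening in m; "grip_force": force on a finger pad.
Only numpy, scipy, OpenCV 4.12 (cv2) and the standard library are available. Lean on these libraries where they do the work, as an engineer would, in place of code of your own. Each camera call takes 0.05 s, during which the arm holds its last target. There are 200 camera calls.

### The job

Build the pot tower on the cork trivet, from the bottom up: stand the large white pot in the trivet's recess, then nest the medium pot in its mouth, then the small pot in that, and last close the small pot with the smaller wooden lid, the one that fits. Each piece must sit upright and fully home on the one below. Keep the pots and the small lid from tipping over, and leave the wider lid, the candle glass and the salve pot where they are.

Things in the scene. Friction and masses are not known exactly. Their poses are not given: they have to be found in the camera images.
- large_pot: White stoneware pot, open on top: outside diameter 68 mm, height 66 mm, mouth 54 mm inside, wall 7 mm. A narrower bevelled foot, 56 mm wide and 8 mm high, leaves a flat shoulder under the body. Origin: centre of the underside; z up. Fingers at its left and right are clear of the fixed clutter. The widest and tallest of the three pots; about 0.26 kg. Its foot stands in the trivet's recess (origin then 6 mm above the trivet's).
- medium_pot: White stoneware pot, open on top: outside diameter 62 mm, height 54 mm, mouth 48 mm inside, wall 7 mm. A narrower bevelled foot, 50 mm wide and 8 mm high, leaves a flat shoulder under the body. Origin: centre of the underside; z up. Fingers at its left and right are clear of the fixed clutter. The middle one; about 0.2 kg. Its foot goes into the large pot's mouth and its shoulder rests on that rim (origin then 58 mm above the large pot's).
- small_pot: White stoneware pot, open on top: outside diameter 56 mm, height 42 mm, mouth 42 mm inside, wall 7 mm. A narrower bevelled foot, 44 mm wide and 8 mm high, leaves a flat shoulder under the body. Origin: centre of the underside; z up. Fingers at its left and right are clear of the fixed clutter. The narrowest and lowest; about 0.15 kg. Its foot goes into the medium pot's mouth and its shoulder rests on that rim (origin then 46 mm above the medium pot's).
- small_lid: Light wooden lid, plug down: disc 52 mm wide, top face 15 mm above the origin; plug 38 mm wide, 7 mm deep; knob 18 mm wide, 15 to 39 mm above the origin. Origin: centre of the plug's underside; z up. Fingers at its left and right are clear of the fixed clutter. The smaller of the two lids, about 35 g. Its plug fits the small pot's mouth and the disc rests on that rim (origin then 35 mm above the small pot's).
- wide_lid: Light wooden lid, plug down: disc 64 mm wide, top face 15 mm above the origin; plug 50 mm wide, 7 mm deep; knob 18 mm wide, 15 to 39 mm above the origin. Origin: centre of the plug's underside; z up. Fingers at its left and right are clear of the fixed clutter. The wider of the two lids, about 50 g; it is not needed and stays where it is.
- trivet: Round cork trivet without a knob, 86 mm in diameter, 11 mm high, that does not slide: a flat ring 12 mm wide round a recess 62 mm in diameter, floor 6 mm above the worktop. Origin: centre of the underside. May lie left or right, at places where pots may lie too. The fixed mug, bowl and glasses round the work are up to 111 mm high; a wall cabinet hangs 0.45 m above the worktop from 0.57 m ahead of the base on.
- candle_jar: Bystander: glass with a cream candle in it, 76 mm in diameter, 90 mm high, at the right edge of the work. Origin: centre of the underside.
- salve_pot: Bystander: small closed pot with a red cap, 58 mm in diameter, 50 mm high, behind the right half of the work. Origin: centre of the underside.

How it is judged:
On the way, in this order (a step that is already met when the one before it is completed fails the run):
1. the large pot stands in the trivet (horizontal distance between large_pot and trivet below 0.006 m and z of large_pot in the frame of trivet between 0.003 and 0.009 m and angle between large_pot's own z axis and vertical below 0.07 rad and linear speed of large_pot below 0.03 m/s), for 0.2 s.
2. the medium pot is seated in the mouth of the large pot (horizontal distance between medium_pot and large_pot below 0.006 m and z of medium_pot in the frame of large_pot between 0.055 and 0.061 m and angle between medium_pot's own z axis and vertical below 0.07 rad and linear speed of medium_pot below 0.03 m/s), for 0.2 s.
3. the small pot is seated in the mouth of the medium pot (horizontal distance between small_pot and medium_pot below 0.006 m and z of small_pot in the frame of medium_pot between 0.043 and 0.049 m and angle between small_pot's own z axis and vertical below 0.07 rad and linear speed of small_pot below 0.03 m/s), for 0.2 s.
4. the small lid is seated in the mouth of the small pot (horizontal distance between small_lid and small_pot below 0.006 m and z of small_lid in the frame of small_pot between 0.032 and 0.038 m and angle between small_lid's own z axis and vertical below 0.07 rad and linear speed of small_lid below 0.03 m/s), for 0.2 s.
At the end, for the whole second after the job is handed in: Large pot in the trivet's recess, medium pot in the large, small pot in the medium and small lid in the small pot: each within 6 mm of the axis and 3 mm of the seated height of the piece below, tilted less than 0.07 rad, at rest (all of step 1 and all of step 2 and all of step 3 and all of step 4); the robot touches nothing.
It fails at once if the wide lid is moved more than 25 mm (distance of wide_lid from where it was at the start of the episode above 0.025 m).
It fails at once if the candle glass is moved more than 25 mm (distance of candle_jar from where it was at the start of the episode above 0.025 m).
It fails at once if the salve pot is moved more than 25 mm (distance of salve_pot from where it was at the start of the episode above 0.025 m).
It fails at once if a pot or the small lid is tipped over (angle between any of large_pot, medium_pot, small_pot, small_lid's own z axis and vertical above 0.7 rad).
It also fails if it takes over 96 s, if anything falls off the work surface, if the arm or the gripper's body presses on something with over 40 N, if the wrist force passes 120 N, or if a joint passes its speed limit or range.

## Working session

There is one attempt and no reset: what is moved stays moved. The work goes in short steps, Python scripts to look and compute and a tool call to move; the robot and the scene stay as the last step left them, time stands still between calls to the robot, and variables do not carry over. Pictures are saved under pics/ and viewed, at most 14 in all, crops included, and the job is handed in when it is done.

Besides the shell and the picture viewer there is one more tool, called after "Request:" by a JSON object that holds its "method" and its "body". carry_out: Moves the arm, as the interface text tells. Its arguments: {"type":"object","properties":{"moves":{"type":"array"},"grip":{"type":"number"},"newtons":{"type":"number"}},"required":["moves"]}

```bash
ls; mkdir -p pics; python3 - <<'E'
from station import ctrl
import cv2,numpy as np
o=ctrl.get_obs();print(o)
for n in("top","side"):
    cv2.imwrite(f"pics/{n}0.png",ctrl.get_image(n)[:,:,::-1])
    for q in("large_pot","medium_pot","small_pot","small_lid","wide_lid","trivet","candle_jar","salve_pot"):
        m=ctrl.mark_of(n,q);r=ctrl.look_for(n,q)
        print(n,q,[(np.round(d["pixel"]).tolist(),round(d["confidence"],2)) for d in m[:3]],[(np.round(d["rect"]).tolist(),round(d["confidence"],2)) for d in r[:3]])
    print(ctrl.calibration(n))
print(ctrl.calibration("wrist"))
E
```

```text
pics
{'t': 0.0, 'q': array([ 1.06198878e+00,  5.33734881e-02,  1.61429771e+00, -4.47474004e-06,
        1.47600667e+00, -1.18996607e-01]), 'dq': array([ 1.62184284e-03, -9.01268224e-05, -8.21405927e-04,  2.01247458e-03,
        9.65212274e-05,  3.06459843e-04]), 'effort': array([ 9.71000045e-04, -3.93697572e+01, -3.70168912e+01, -4.87105251e-05,
        7.22828656e-03,  3.57052636e-05]), 'tool_pos': array([0.23719977, 0.57756228, 0.2300505 ]), 'tool_rot': array([-0.60831933, -3.08148078,  0.00311693]), 'contact_force': array([0.35181827, 0.30885642, 0.71681342]), 'wrist_torque': array([-0.02726762,  0.00298411, -0.01935247]), 'grip_force': 0.0, 'opening': 0.08508853299059144}
top large_pot [([367.0, 251.0], 0.66)] [([350.0, 227.0, 36.0, 31.0], 0.77)]
top medium_pot [([444.0, 312.0], 0.78)] [([433.0, 299.0, 31.0, 28.0], 0.96), ([148.0, 291.0, 42.0, 43.0], 0.55)]
top small_pot [([220.0, 246.0], 0.56), ([169.0, 311.0], 0.23)] [([203.0, 230.0, 29.0, 28.0], 0.89)]
top small_lid [([428.0, 249.0], 0.85)] [([417.0, 238.0, 25.0, 20.0], 0.57)]
top wide_lid [([162.0, 220.0], 0.94)] [([145.0, 20
[... 1411 characters left out ...]
898240735, 'R': array([[-0.99427154, -0.10349711,  0.02669189],
       [-0.07012519,  0.4431963 , -0.89367752],
       [ 0.08066329, -0.89042989, -0.44791522]]), 't': array([0.47044545, 0.10574765, 1.16074079])}
{'fx': 346.72330382315545, 'fy': 346.72330382315545, 'cx': 321.1390158839053, 'cy': 239.71198155332343, 'k1': -0.013624620390422693, 'T_tool_cam': array([[ 2.23191622e-04, -9.59595845e-01, -2.81381882e-01,
         7.13581482e-02],
       [ 9.99999375e-01,  5.22342558e-04, -9.88145592e-04,
        -5.85626251e-05],
       [ 1.09519814e-03, -2.81381486e-01,  9.59595363e-01,
        -1.42402077e-01],
       [ 0.00000000e+00,  0.00000000e+00,  0.00000000e+00,
         1.00000000e+00]])}
```

```bash
cat > h.py <<'E'
import numpy as np,cv2
from scipy.spatial.transform import Rotation as Ro
from station import ctrl
def ray(n,px,obs=None):
    c=ctrl.calibration(n)
    d=np.array([(px[0]-c["cx"])/c["fx"],(px[1]-c["cy"])/c["fy"]])
    u=d.copy()
    for _ in range(20): u=d/(1+c["k1"]*(u@u))
    v=np.r_[u,1]
    if n=="wrist":
        o=obs or ctrl.get_obs();R=Ro.from_rotvec(o["tool_rot"]).as_matrix();T=c["T_tool_cam"]
        return R@T[:3,3]+T[:3,:3].T.dot(np.zeros(3))*0+R@np.zeros(3)+o["tool_pos"],R@T[:3,:3]@v
    return -c["R"].T@c["t"],c["R"].T@v
def at(n,px,z,obs=None):
    p,d=ray(n,px,obs);return p+d*(z-p[2])/d[2]
def proj(n,X,obs=None):
    c=ctrl.calibration(n)
    if n=="wrist":
        o=obs or ctrl.get_obs();R=Ro.from_rotvec(o["tool_rot"]).as_matrix();T=c["T_tool_cam"]
        v=T[:3,:3].T@(R.T@(np.array(X)-o["tool_pos"])-T[:3,3])
    else: v=c["R"]@X+c["t"]
    u=v[:2]/v[2];u=u*(1+c["k1"]*(u@u))
    return np.array([c["fx"]*u[0]+c["cx"],c["fy"]*u[1]+c["cy"]])
E
python3 - <<'E'
from h import *
T={"large_pot":([367,251],[325,243]),"medium_pot":([444,312],[380,222]),"small_pot":([220,246],[313,315]),"small_lid":([428,249],[333,224]),"wide_lid":([162,220],[274,350]),"trivet":([171,309],[384,352]),"candle_jar":([485,269],[347,208])}
for k,(a,b) in T.items(): print(k,at("top",a,0)[:2].round(3),at("side",b,0)[:2].round(3))
R=Ro.from_rotvec(ctrl.get_obs()["tool_rot"]).as_matrix();print(R.round(3))
a=cv2.imread("pics/top0.png")[140:380,110:560];cv2.imwrite("pics/a.png",cv2.resize(a,None,fx=1.75,fy=1.75,interpolation=3))
E
```

```text
large_pot [ 0.467 -0.132] [ 0.481 -0.147]
medium_pot [ 0.341 -0.294] [ 0.337 -0.305]
small_pot [0.473 0.181] [0.473 0.181]
small_lid [ 0.473 -0.263] [ 0.47  -0.269]
wide_lid [0.528 0.31 ] [0.531 0.301]
trivet [0.338 0.278] [0.329 0.279]
candle_jar [ 0.432 -0.385] [ 0.437 -0.393]
[[-0.925  0.38   0.   ]
 [ 0.38   0.925  0.   ]
 [-0.     0.    -1.   ]]
```

View pics/a.png

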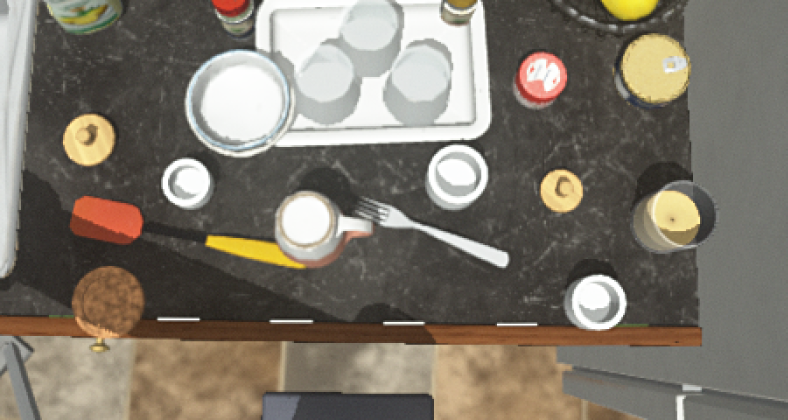

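View pics/side0.png

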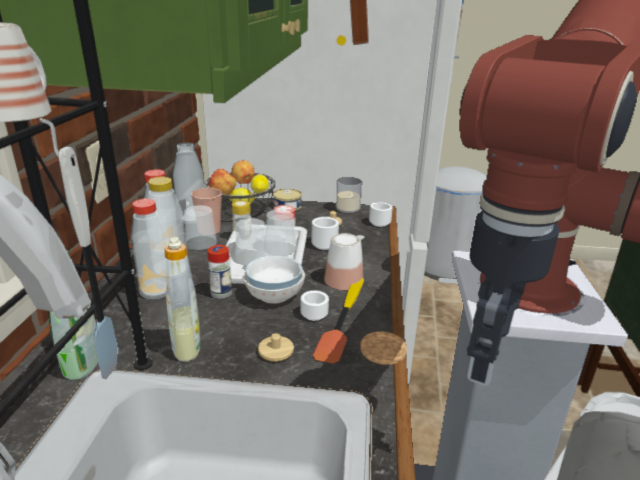

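The top crop shows the trivet at (108,302), the large pot at (457,177), the medium pot at (595,300), the small pot at (188,183) and the small lid at (561,190). A mug stands between them at (305,225). The side view agrees, with the trivet at (384,348).

Request:
{"method": "carry_out", "body": {"moves": [{"turn": -0.1},{"turn": -0.1},{"turn": -0.1},{"turn": -0.09},{"x": -0.3,"y": -1,"z": 0.1},{"x": -0.3,"y": -1,"z": 0.1},{"x": -0.3,"y": -1,"z": 0.1},{"x": -0.3,"y": -1,"z": 0.1}]}}

```text
validation failed for argument at $.mo...
```

Request:
{"method": "carry_out", "body": {"moves": [{"x": -0.4,"y": -1,"z": 0.1},{"x": -0.4,"y": -1,"z": 0.1},{"x": -0.4,"y": -1,"z": 0.1},{"x": -0.4,"y": -1,"z": 0.1},{"x": -0.4,"y": -1,"z": 0.1},{"x": -0.4,"y": -1,"z": 0.1},{"x": -0.4,"y": -1},{"x": -0.2,"y": -1}]}}

```text
validation failed for argument at $.mo...
```

```bash
cat > look.py <<'E'
import sys
from h import *
# usage: look.py tag name z_origin ...
tag=sys.argv[1];o=ctrl.get_obs();im=ctrl.get_image("wrist")[:,:,::-1];cv2.imwrite(f"pics/{tag}.png",im)
print("t",round(o["t"],2),"tcp",o["tool_pos"].round(4),"rv",o["tool_rot"].round(3),"op",round(o["opening"],4),"f",o["contact_force"].round(1))
for k in sys.argv[2:]:
    k,z=k.split(":")
    for d in ctrl.mark_of("wrist",k)[:2]: print(k,np.round(d["pixel"]),round(d["confidence"],2),at("wrist",d["pixel"],float(z),o).round(4))
E
python3 look.py w1 trivet:0 small_pot:0
```

```text
t 1.7 tcp [0.2375 0.5781 0.2313] rv [0.608 3.082 0.   ] op 0.0853 f [-0.1 -0.4 -0.4]
trivet [125. 364.] 0.61 [0.3304 0.271  0.    ]
small_pot [122. 466.] 0.66 [0.4729 0.1776 0.    ]
```

View pics/w1.png

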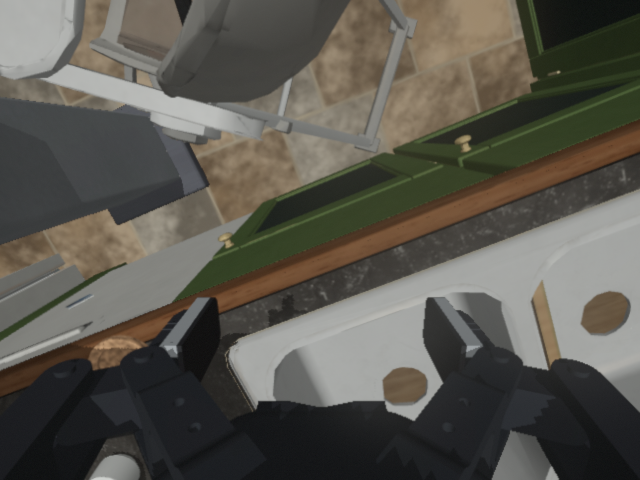

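The wrist view shows the sink and the fingers at the bottom, with the trivet at (125,355). The moves were refused because every row needs all its keys.

Request:
{"method": "carry_out", "body": {"moves": [{"x": 0,"y": 0,"z": 0,"turn": -0.1},{"x": 0,"y": 0,"z": 0,"turn": -0.1},{"x": 0,"y": 0,"z": 0,"turn": -0.1},{"x": 0,"y": 0,"z": 0,"turn": -0.09},{"x": -0.3,"y": -1,"z": 0.1,"turn": 0},{"x": -0.3,"y": -1,"z": 0.1,"turn": 0},{"x": -0.3,"y": -1,"z": 0.1,"turn": 0},{"x": -0.3,"y": -1,"z": 0.1,"turn": 0}]}}

```text
t: 2.65
tool_pos: [0.2677, 0.4772, 0.2212]
tool_rot: [-0.001, 3.141, 0.0]
contact_force: [-0.2, -0.3, -0.2]
opening: 0.0854
grip_force: 0.0
```

Request:
{"method": "carry_out", "body": {"moves": [{"x": -0.4,"y": -1,"z": 0.1,"turn": 0},{"x": -0.4,"y": -1,"z": 0.1,"turn": 0},{"x": -0.4,"y": -1,"z": 0.1,"turn": 0},{"x": -0.4,"y": -1,"z": 0.1,"turn": 0},{"x": -0.4,"y": -1,"z": 0.1,"turn": 0},{"x": -0.4,"y": -1,"z": 0.1,"turn": 0},{"x": -0.4,"y": -1,"z": 0,"turn": 0},{"x": 0,"y": -1,"z": 0,"turn": 0}]}}

```text
t: 3.45
tool_pos: [0.3382, 0.277, 0.2064]
tool_rot: [0.001, 3.141, -0.0]
contact_force: [0.5, -0.5, 0.3]
opening: 0.0853
grip_force: 0.0
```

```bash
python3 look.py w2 trivet:0 small_pot:0
```

```text
t 3.45 tcp [0.3382 0.277  0.2064] rv [ 1.000e-03  3.141e+00 -0.000e+00] op 0.0853 f [ 0.5 -0.5  0.3]
trivet [318. 201.] 0.62 [0.3283 0.2731 0.    ]
small_pot [238. 327.] 0.81 [0.4721 0.1823 0.    ]
```

View pics/w2.png

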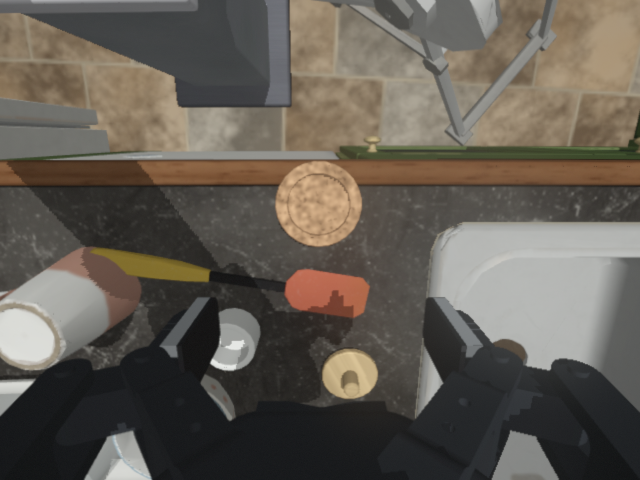

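The trivet is centred at (319,204), with its recess ring concentric. The mug is at the left, and the small pot at (238,340) is partly hidden by a finger. Going to the large pot.

Request:
{"method": "carry_out", "body": {"moves": [{"x": -0.4,"y": -1,"z": 0,"turn": 0},{"x": -0.4,"y": -1,"z": 0,"turn": 0},{"x": -0.4,"y": -1,"z": 0,"turn": 0},{"x": -0.4,"y": -1,"z": 0,"turn": 0},{"x": -0.4,"y": -1,"z": 0,"turn": 0},{"x": -0.4,"y": -1,"z": 0,"turn": 0},{"x": -0.4,"y": -1,"z": 0,"turn": 0},{"x": -0.4,"y": -1,"z": 0,"turn": 0}]}}

```text
t: 4.4
tool_pos: [0.4183, 0.0779, 0.2066]
tool_rot: [-0.002, 3.141, 0.001]
contact_force: [0.4, 1.0, -0.2]
opening: 0.0855
grip_force: 0.0
```

Request:
{"method": "carry_out", "body": {"moves": [{"x": -0.3,"y": -1,"z": 0,"turn": 0},{"x": -0.3,"y": -1,"z": 0,"turn": 0},{"x": -0.3,"y": -1,"z": 0,"turn": 0},{"x": -0.3,"y": -1,"z": 0,"turn": 0},{"x": -0.3,"y": -1,"z": 0,"turn": 0},{"x": -0.3,"y": -1,"z": 0,"turn": 0},{"x": -0.3,"y": -1,"z": 0,"turn": 0},{"x": 0,"y": -1,"z": 0,"turn": 0}]}}

```text
t: 5.2
tool_pos: [0.4713, -0.1222, 0.2064]
tool_rot: [-0.002, 3.141, 0.0]
contact_force: [0.8, 0.5, 0.4]
opening: 0.0854
grip_force: 0.0
```

```bash
python3 look.py w3 large_pot:0 small_lid:0 medium_pot:0; python3 - <<'E'
from h import *
o={"tool_pos":np.array([.3382,.277,.2064]),"tool_rot":np.array([0.001,3.1415,0])}
print(at("wrist",(319,204),.011,o))
E
```

```text
t 5.2 tcp [ 0.4713 -0.1222  0.2064] rv [-2.000e-03  3.141e+00  0.000e+00] op 0.0854 f [0.8 0.5 0.4]
large_pot [310. 219.] 0.85 [ 0.4802 -0.1339  0.    ]
small_lid [181. 210.] 0.83 [ 0.4705 -0.2663  0.    ]
medium_pot [131.  72.] 0.55 [ 0.3406 -0.2984  0.    ]
[0.32904869 0.27444494 0.011     ]
```

View pics/w3.png

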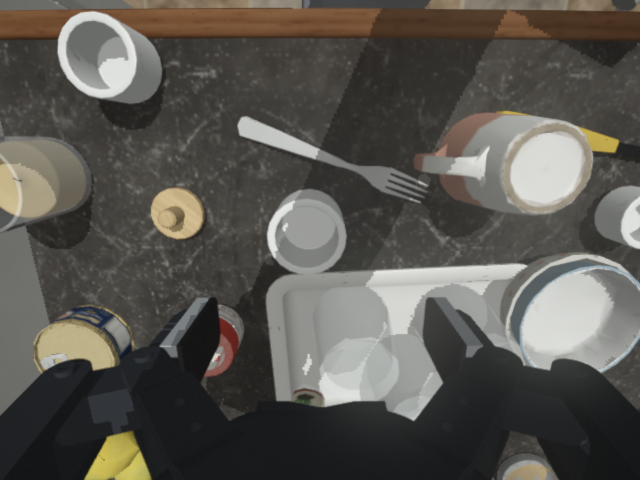

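The large pot's rim is centred at about (306,233), with the tray and its glasses just ahead. The small lid is at (177,213) and the medium pot at (97,55).

```bash
python3 - <<'E'
from h import *
o={"tool_pos":np.array([.4713,-.1222,.2064]),"tool_rot":np.array([-0.002,3.141,0])}
print("rim",at("wrist",(306.5,233.5),.066,o), "topcam rim",at("top",(110+457/1.75,140+174.5/1.75),.066))
for e in((267,233),(346,233),(306,273)): print(at("wrist",e,.066,o))
print("glass base",at("wrist",(350,290),.01,o),at("wrist",(362,340),.09,o))
print("lid disc",at("wrist",(178,213.5),.015,o),"med rim",at("wrist",(97,56),.054,o),at("top",(110+595/1.75,140+298/1.75),.054))
print("trivet top",at("top",(110+108.5/1.75,140+302/1.75),.011))
E
```

```text
rim [ 0.47733918 -0.13495673  0.066     ] topcam rim [ 0.47981427 -0.13417359  0.066     ]
[ 0.47695959 -0.16835627  0.066     ]
[ 0.47684052 -0.10157014  0.066     ]
[ 0.51315927 -0.13576788  0.066     ]
glass base [ 0.55491467 -0.09182489  0.01      ] [ 0.5646267  -0.08764885  0.09      ]
lid disc [ 0.47112562 -0.26352596  0.015     ] med rim [ 0.33848387 -0.29623517  0.054     ] [ 0.3421978  -0.29207252  0.054     ]
trivet top [0.32986472 0.27189021 0.011     ]
```

Request:
{"method": "carry_out", "body": {"moves": [{"x": -0.3,"y": -0.5,"z": 0.4,"turn": 0},{"x": 0,"y": 0,"z": 1,"turn": 0},{"x": 0,"y": 0,"z": 1,"turn": 0},{"x": 0,"y": 0,"z": 1,"turn": 0},{"x": 0,"y": 0,"z": 1,"turn": 0},{"x": 0,"y": 0,"z": 1,"turn": 0},{"x": 0,"y": 0,"z": 1,"turn": 0},{"x": 0,"y": 0,"z": 1,"turn": 0}]}}

```text
t: 6.2
tool_pos: [0.478, -0.1328, 0.0206]
tool_rot: [-0.003, 3.141, 0.0]
contact_force: [1.0, 0.1, -0.1]
opening: 0.0855
grip_force: 0.0
```

Request:
{"method": "carry_out", "body": {"moves": [{"x": 0,"y": 0,"z": 0,"turn": 0},{"x": 0,"y": 0,"z": 0,"turn": 0},{"x": 0,"y": 0,"z": 0,"turn": 0},{"x": 0,"y": 0,"z": 0,"turn": 0},{"x": 0,"y": 0,"z": 0,"turn": 0},{"x": 0,"y": 0,"z": 0,"turn": 0},{"x": 0,"y": 0,"z": 0,"turn": 0},{"x": 0,"y": 0,"z": 0,"turn": 0}], "grip": 55, "newtons": 50}}

```text
t: 7.0
tool_pos: [0.4776, -0.1344, 0.0214]
tool_rot: [-0.0, 3.141, -0.0]
contact_force: [-0.6, -0.4, -2.6]
opening: 0.0678
grip_force: 56.6
```

Request:
{"method": "carry_out", "body": {"moves": [{"x": 0,"y": 0,"z": -0.4,"turn": 0},{"x": 0,"y": 0,"z": -1,"turn": 0},{"x": 0,"y": 0,"z": -1,"turn": 0},{"x": 0,"y": 0,"z": -1,"turn": 0},{"x": 0,"y": 0,"z": -1,"turn": 0},{"x": 0,"y": 0,"z": -1,"turn": 0},{"x": 0,"y": 0,"z": -0.6,"turn": 0},{"x": 0,"y": 0,"z": 0,"turn": 0}]}}

```text
t: 7.8
tool_pos: [0.4792, -0.1351, 0.1746]
tool_rot: [-0.0, 3.136, -0.004]
contact_force: [-0.2, 0.0, -1.6]
opening: 0.0682
grip_force: 57.1
```

```bash
python3 look.py w4; python3 - <<'E'
import cv2,numpy as np
a=cv2.imread("pics/w4.png");cv2.imwrite("pics/w4c.png",a[140:480,120:520])
E
```

```text
t 7.8 tcp [ 0.4792 -0.1351  0.1746] rv [-0.     3.136 -0.004] op 0.0682 f [-0.2  0.  -1.6]
```

View pics/w4c.png

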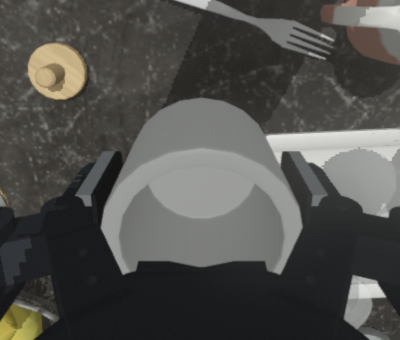

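```bash
python3 - <<'E'
from h import *
o=ctrl.get_obs();z=o["tool_pos"][2]-.0212
# rim near point, shoulder near point -> axis x relative to TCP
for p,h in(((322,289),.066),((322,239),.008)): print((at("wrist",p,z+h,o)-o["tool_pos"])[0]+.034)
for p in((222,372),(422,372)): print((at("wrist",p,z+.066,o)-o["tool_pos"]))
print(o["tool_pos"],o["tool_rot"])
E
```

```text
0.006779537295905774
0.007831828402624003
[ 0.0028311  -0.03300812  0.0448    ]
[0.00269942 0.03326842 0.0448    ]
[ 0.47821952 -0.13461636  0.17243542] [-2.84750508e-04  3.13933417e+00 -1.52937149e-03]
```

```bash
cat > ov.py <<'E'
from h import *
def circ(im,c,r,z,col,o,n="wrist"):
    P=[proj(n,[c[0]+r*np.cos(a),c[1]+r*np.sin(a),z],o) for a in np.linspace(0,6.283,90)]
    cv2.polylines(im,[np.int32(np.array(P)*16)],True,col,1,cv2.LINE_AA,4)
E
python3 - <<'E'
from ov import *
o3={"tool_pos":np.array([.4713,-.1222,.2064]),"tool_rot":np.array([-0.002,3.141,0])}
a=cv2.imread("pics/w3.png")
circ(a,(.479,-.135),.034,.066,(0,255,0),o3);circ(a,(.479,-.135),.027,.066,(0,255,0),o3);circ(a,(.479,-.135),.028,0,(0,0,255),o3)
circ(a,(.471,-.264),.026,.015,(0,255,0),o3);circ(a,(.471,-.264),.009,.039,(0,0,255),o3)
o=ctrl.get_obs();b=ctrl.get_image("wrist")[:,:,::-1].copy();cv2.imwrite("pics/w5.png",b);p=o["tool_pos"]
print(p,o["tool_rot"])
for dx,col in((0,(0,0,255)),(.007,(0,255,0))):
    for r,h in((.034,.066),(.027,.066),(.034,.008)): circ(b,(p[0]+dx,p[1]),r,p[2]-.0212+h,col,o)
cv2.imwrite("pics/ov.png",np.hstack([cv2.resize(a[160:300,130:370],(400,233)) ,cv2.resize(b[220:420,190:450],(400,308))[:233]]))
E
```

```text
[ 0.47821952 -0.13461636  0.17243542] [-2.84750508e-04  3.13933417e+00 -1.52937149e-03]
```

View pics/ov.png

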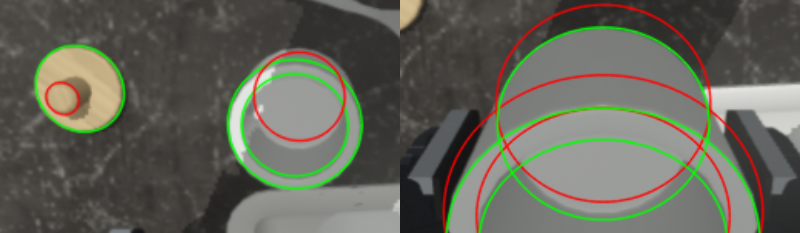

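The far overlay fits the pot at x=0.479. The near overlay fits with the pot 7 mm ahead of the TCP and upright, so I'll use that offset. Carrying it to the trivet.

Request:
{"method": "carry_out", "body": {"moves": [{"x": 0.4,"y": 1,"z": 0,"turn": 0},{"x": 0.4,"y": 1,"z": 0,"turn": 0},{"x": 0.4,"y": 1,"z": 0,"turn": 0},{"x": 0.4,"y": 1,"z": 0,"turn": 0},{"x": 0.4,"y": 1,"z": 0,"turn": 0},{"x": 0.4,"y": 1,"z": 0,"turn": 0},{"x": 0.4,"y": 1,"z": 0,"turn": 0},{"x": 0.4,"y": 1,"z": 0,"turn": 0}]}}

```text
t: 8.7
tool_pos: [0.3959, 0.0666, 0.1691]
tool_rot: [-0.0, -3.138, -0.0]
contact_force: [0.2, -0.5, -2.0]
opening: 0.0685
grip_force: 57.3
```

Request:
{"method": "carry_out", "body": {"moves": [{"x": 0.4,"y": 1,"z": 0,"turn": 0},{"x": 0.4,"y": 1,"z": 0,"turn": 0},{"x": 0.4,"y": 1,"z": 0,"turn": 0},{"x": 0.4,"y": 1,"z": 0,"turn": 0},{"x": 0.4,"y": 1,"z": 0,"turn": 0},{"x": 0.4,"y": 1,"z": 0,"turn": 0},{"x": 0.4,"y": 1,"z": 0,"turn": 0},{"x": 0.24,"y": 0.8,"z": 0,"turn": 0}]}}

```text
t: 9.5
tool_pos: [0.3197, 0.2612, 0.169]
tool_rot: [0.002, -3.138, 0.003]
contact_force: [0.2, 0.7, -2.1]
opening: 0.068
grip_force: 57.3
```

Request:
{"method": "carry_out", "body": {"moves": [{"x": 0,"y": 0.5,"z": 0,"turn": 0},{"x": 0,"y": 0,"z": 1,"turn": 0},{"x": 0,"y": 0,"z": 1,"turn": 0},{"x": 0,"y": 0,"z": 1,"turn": 0},{"x": 0,"y": 0,"z": 1,"turn": 0},{"x": 0,"y": 0,"z": 0,"turn": 0},{"x": 0,"y": 0,"z": 0,"turn": 0},{"x": 0,"y": 0,"z": 0,"turn": 0}]}}

```text
t: 10.3
tool_pos: [0.3226, 0.2735, 0.0726]
tool_rot: [0.0, 3.14, 0.001]
contact_force: [0.2, 0.1, -1.8]
opening: 0.0682
grip_force: 57.6
```

```bash
python3 - <<'E'
from ov import *
o=ctrl.get_obs();b=ctrl.get_image("wrist")[:,:,::-1].copy();cv2.imwrite("pics/w6.png",b);p=o["tool_pos"]
t=ctrl.get_image("top")[:,:,::-1].copy();cv2.imwrite("pics/t6.png",t)
print(o["t"],p,o["tool_rot"])
c=b.copy()
for r,h in((.034,.066),(.034,.008)): circ(b,(p[0]+.007,p[1]),r,p[2]-.0212+h,(0,255,0),o)
for r in(.031,.043): circ(b,(.3293,.2735),r,.011,(0,0,255),o)
for r,h in((.034,.066),): circ(t,(p[0]+.007,p[1]),r,p[2]-.0212+h,(0,255,0),o,"top")
for r in(.031,.043): circ(t,(.3293,.2735),r,.011,(0,0,255),o,"top")
f=lambda m:cv2.resize(m[160:360,190:450],(390,300))
cv2.imwrite("pics/ov6.png",np.vstack([np.hstack([f(b),f(c)]),np.hstack([cv2.resize(t[270:340,130:221],(390,300)),cv2.resize(cv2.imread("pics/t6.png")[270:340,130:221],(390,300))])]))
E
```

```text
10.3 [0.32255388 0.27349252 0.07259442] [1.66855333e-04 3.13979674e+00 1.48186346e-03]
```

View pics/ov6.png

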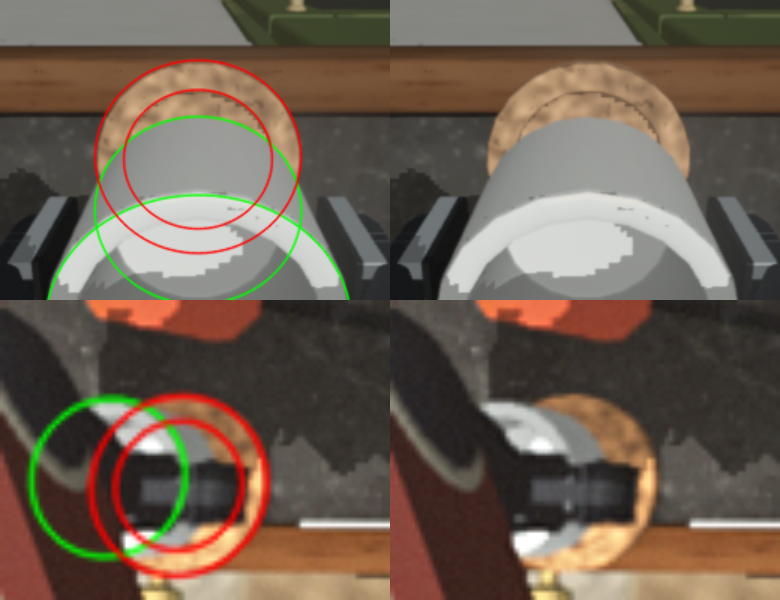

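The trivet shows up about 1 px from its predicted position, and the pot outline matches the 7 mm offset. Lowering to just above the ring for a close check.

Request:
{"method": "carry_out", "body": {"moves": [{"x": 0,"y": 0,"z": 0.4,"turn": 0},{"x": 0,"y": 0,"z": 0.4,"turn": 0},{"x": 0,"y": 0,"z": 0.4,"turn": 0},{"x": 0,"y": 0,"z": 0.3,"turn": 0},{"x": 0,"y": 0,"z": 0,"turn": 0},{"x": 0,"y": 0,"z": 0,"turn": 0},{"x": 0,"y": 0,"z": 0,"turn": 0},{"x": 0,"y": 0,"z": 0,"turn": 0}]}}

```text
t: 11.2
tool_pos: [0.322, 0.2734, 0.0343]
tool_rot: [-0.0, 3.141, 0.001]
contact_force: [-0.3, -0.4, -2.1]
opening: 0.0684
grip_force: 57.6
```

```bash
python3 - <<'E'
from ov import *
o=ctrl.get_obs();b=ctrl.get_image("wrist")[:,:,::-1].copy();cv2.imwrite("pics/w7.png",b);p=o["tool_pos"]
print(o["t"],p,o["tool_rot"])
c=b.copy()
for r,h in((.034,.066),(.034,.008)): circ(b,(p[0]+.007,p[1]),r,p[2]-.0212+h,(0,255,0),o)
for r in(.031,.043): circ(b,(.330,.274),r,.011,(0,0,255),o)
f=lambda m:cv2.resize(m[170:370,190:450],(390,300))
cv2.imwrite("pics/ov7.png",np.hstack([f(b),f(c)]))
E
```

```text
11.2 [0.32196607 0.27336977 0.03432243] [-3.93045683e-04  3.14067205e+00  8.25851917e-04]
```

View pics/ov7.png

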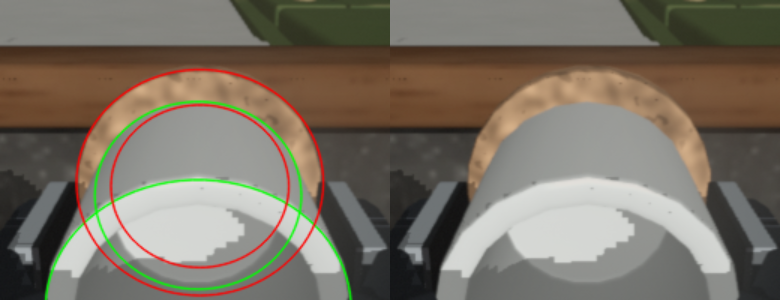

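The close view confirms the pot and trivet are within about 1 mm of each other. Seating and releasing.

Request:
{"method": "carry_out", "body": {"moves": [{"x": -0.03,"y": 0.02,"z": 0.1,"turn": 0},{"x": 0,"y": 0,"z": 0.06,"turn": 0},{"x": 0,"y": 0,"z": 0.06,"turn": 0},{"x": 0,"y": 0,"z": 0.06,"turn": 0},{"x": 0,"y": 0,"z": 0.02,"turn": 0},{"x": 0,"y": 0,"z": 0,"turn": 0},{"x": 0,"y": 0,"z": 0,"turn": 0},{"x": 0,"y": 0,"z": 0,"turn": 0}]}}

```text
t: 12.05
tool_pos: [0.3224, 0.2737, 0.0264]
tool_rot: [-0.0, 3.141, 0.0]
contact_force: [0.4, 0.4, -1.7]
opening: 0.0681
grip_force: 57.6
```

Request:
{"method": "carry_out", "body": {"moves": [{"x": 0,"y": 0,"z": 0.04,"turn": 0},{"x": 0,"y": 0,"z": 0.03,"turn": 0},{"x": 0,"y": 0,"z": 0.02,"turn": 0},{"x": 0,"y": 0,"z": 0,"turn": 0},{"x": 0,"y": 0,"z": 0,"turn": 0},{"x": 0,"y": 0,"z": 0,"turn": 0},{"x": 0,"y": 0,"z": 0,"turn": 0},{"x": 0,"y": 0,"z": 0,"turn": 0}]}}

```text
t: 12.85
tool_pos: [0.3228, 0.2738, 0.0254]
tool_rot: [-0.001, 3.141, -0.001]
contact_force: [-3.4, -2.4, 6.7]
opening: 0.0681
grip_force: 58.3
```

Request:
{"method": "carry_out", "body": {"moves": [{"x": 0,"y": 0,"z": 0,"turn": 0},{"x": 0,"y": 0,"z": 0,"turn": 0},{"x": 0,"y": 0,"z": 0,"turn": 0},{"x": 0,"y": 0,"z": 0,"turn": 0},{"x": 0,"y": 0,"z": 0,"turn": 0},{"x": 0,"y": 0,"z": -0.3,"turn": 0},{"x": 0,"y": 0,"z": -1,"turn": 0},{"x": 0,"y": 0,"z": -1,"turn": 0}], "grip": 85}}

```text
t: 13.65
tool_pos: [0.3218, 0.2733, 0.0821]
tool_rot: [0.0, -3.14, 0.001]
contact_force: [1.5, 0.3, -0.1]
opening: 0.0851
grip_force: 0.0
```

Request:
{"method": "carry_out", "body": {"moves": [{"x": 0,"y": 0,"z": -1,"turn": 0},{"x": 0,"y": 0,"z": -1,"turn": 0},{"x": 0,"y": 0,"z": -1,"turn": 0},{"x": 0,"y": 0,"z": -1,"turn": 0},{"x": 0,"y": 0,"z": -1,"turn": 0},{"x": 0,"y": 0,"z": -1,"turn": 0},{"x": 0,"y": 0,"z": 0,"turn": 0},{"x": 0,"y": 0,"z": 0,"turn": 0}]}}

```text
t: 14.45
tool_pos: [0.3224, 0.2737, 0.2321]
tool_rot: [-0.0, 3.14, 0.001]
contact_force: [-0.2, 0.0, -0.1]
opening: 0.0853
grip_force: 0.0
```

```bash
python3 - <<'E'
from ov import *
o=ctrl.get_obs();b=ctrl.get_image("wrist")[:,:,::-1].copy();cv2.imwrite("pics/w8.png",b);p=o["tool_pos"]
print(o["t"],p,o["tool_rot"])
c=b.copy()
for r,h in((.034,.066),(.027,.066),(.034,.008)): circ(b,(.330,.274),r,.006+h,(0,255,0),o)
for r in(.043,): circ(b,(.330,.274),r,.011,(0,0,255),o)
f=lambda m:cv2.resize(m[120:280,220:428],(390,300))
cv2.imwrite("pics/ov8.png",np.hstack([f(b),f(c)]))
E
```

```text
14.45 [0.32244828 0.27371358 0.23210626] [-4.06862507e-04  3.14036155e+00  1.11625598e-03]
```

View pics/ov8.png

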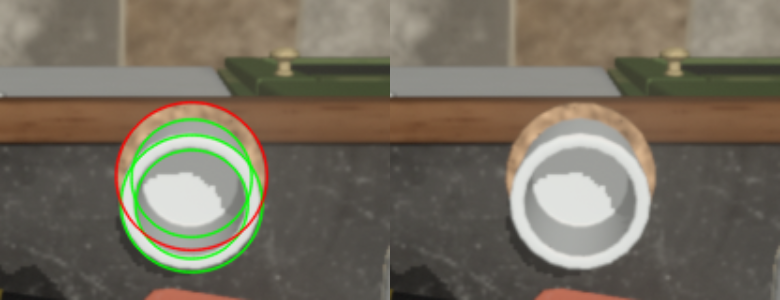

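The large pot is concentric with the trivet and seated. I'll write an automatic circle fit and test it on the saved frames.

```bash
cat > fit.py <<'E'
from h import *
from scipy.optimize import differential_evolution,minimize
from scipy.ndimage import map_coordinates
def fit(n,img,o,rings,c0,span=.012,arc=(0,2*np.pi),zspan=0):
    """rings: (r, z, sign) sign=+1: brighter inside the ring than outside. c0: start axis. arc: 0 = +x, pi = toward robot"""
    g=cv2.cvtColor(img,cv2.COLOR_BGR2GRAY).astype(float);g=cv2.GaussianBlur(g,(0,0),.8)
    A=np.linspace(*arc,72)
    def cost(p):
        s=0
        for r,z,sg in rings:
            v=[]
            for d in(-.0012,.0012):
                P=np.array([proj(n,[p[0]+(r+d)*np.cos(a),p[1]+(r+d)*np.sin(a),z+(p[2] if zspan else 0)],o) for a in A])
                v.append(map_coordinates(g,[P[:,1],P[:,0]],order=1,mode="nearest"))
            s+=np.mean(np.clip(sg*(v[0]-v[1]),-40,40))
        return -s
    b=[(c0[0]-span,c0[0]+span),(c0[1]-span,c0[1]+span)]+([(-zspan,zspan)] if zspan else [])
    r=differential_evolution(cost,b,popsize=12,maxiter=25,seed=1,tol=1e-3);return r.x.round(4),round(-r.fun,1)
E
python3 - <<'E'
from fit import *
I=lambda f:cv2.imread(f"pics/{f}.png")
mk=lambda p,r:{"tool_pos":np.array(p),"tool_rot":np.array(r)}
o3=mk([.4713,-.1222,.2064],[-.002,3.141,0]);o8=mk([.32245,.27371,.2321],[-.0004,3.1404,.0011]);o5=mk([.47822,-.13462,.17244],[-.0003,3.1393,-.0015]);o7=mk([.32197,.27337,.03432],[-.0004,3.1407,.0008])
print("w3",fit("wrist",I("w3"),o3,[(.034,.066,1),(.027,.066,-1)],(.479,-.135)))
print("w3med",fit("wrist",I("w3"),o3,[(.031,.054,1),(.024,.054,-1)],(.340,-.296)))
print("w3lid",fit("wrist",I("w3"),o3,[(.026,.015,1)],(.471,-.264)))
print("w8 pot",fit("wrist",I("w8"),o8,[(.034,.072,1),(.027,.072,-1)],(.33,.274)))
print("w8 triv",fit("wrist",I("w8"),o8,[(.043,.011,1)],(.33,.274)))
print("w2 triv",fit("wrist",I("w2"),mk([.3382,.277,.2064],[.001,3.141,0]),[(.043,.011,1)],(.33,.274)))
print("w5 held rel",fit("wrist",I("w5"),o5,[(.034,.2172,1)],(.484,-.1346),arc=(2.0,4.3)))
t=I("top0")
for n,a in(("large",[(.034,.066,1),(.027,.066,-1)]+[(.479,-.135)]),("med",[(.031,.054,1),(.024,.054,-1),(.340,-.296)]),("small",[(.028,.042,1),(.021,.042,-1),(.473,.181)]),("lid",[(.026,.015,1),(.471,-.264)]),("triv",[(.043,.011,1),(.33,.274)])): print("top",n,fit("top",t,None,a[:-1],a[-1]))
E
```

```text
Traceback (most recent call last):
  File "fit.py", line 13, in cost
    P=np.array([proj(n,[p[0]+(r+d)*np.cos(a),p[1]+(r+d)*np.sin(a),z+(p[2] if zspan else 0)],o) for a in A])
                ~~~~^^^^^^^^^^^^^^^^^^^^^^^^^^^^^^^^^^^^^^^^^^^^^^^^^^^^^^^^^^^^^^^^^^^^^^^^^^
  File "h.py", line 17, in proj
    c=ctrl.calibration(n)
ValueError: time passes only in moves, steps and waits

The above exception was the direct cause of the following exception:

Traceback (most recent call last):
  File "fit.py", line 18, in fit
    r=differential_evolution(cost,b,popsize=12,maxiter=25,seed=1,tol=1e-3);return r.x.round(4),round(-r.fun,1)
RuntimeError: The map-like callable must be of the form f(func, iterable), returning a sequence of numbers the same length as 'iterable'
```

Too many calibration calls, so I'll cache them and vectorise the projection.

```bash
python3 - <<'E'
s=open("h.py").read()
s=s.replace("def ray","from functools import lru_cache\ncal=lru_cache(None)(lambda n:ctrl.calibration(n))\ndef ray").replace("c=ctrl.calibration(n)\n","c=cal(n)\n")
i=s.index("def proj")
s=s[:i]+'''def proj(n,X,obs=None):
    c=cal(n);X=np.atleast_2d(X)
    if n=="wrist":
        o=obs or ctrl.get_obs();R=Ro.from_rotvec(o["tool_rot"]).as_matrix();T=c["T_tool_cam"]
        v=((X-o["tool_pos"])@R-T[:3,3])@T[:3,:3]
    else: v=X@c["R"].T+c["t"]
    u=v[:,:2]/v[:,2:];u=u*(1+c["k1"]*(u*u).sum(1,keepdims=True))
    return (u*[c["fx"],c["fy"]]+[c["cx"],c["cy"]]).squeeze()
'''
open("h.py","w").write(s)
f=open("fit.py").read()
f=f.replace("P=np.array([proj(n,[p[0]+(r+d)*np.cos(a),p[1]+(r+d)*np.sin(a),z+(p[2] if zspan else 0)],o) for a in A])","P=proj(n,np.c_[p[0]+(r+d)*np.cos(A),p[1]+(r+d)*np.sin(A),0*A+z+(p[2] if zspan else 0)],o)")
open("fit.py","w").write(f)
E
cat > t.py <<'E'
from fit import *
I=lambda f:cv2.imread(f"pics/{f}.png")
mk=lambda p,r:{"tool_pos":np.array(p),"tool_rot":np.array(r)}
o3=mk([.4713,-.1222,.2064],[-.002,3.141,0]);o8=mk([.32245,.27371,.2321],[-.0004,3.1404,.0011]);o5=mk([.47822,-.13462,.17244],[-.0003,3.1393,-.0015])
print("w3",fit("wrist",I("w3"),o3,[(.034,.066,1),(.027,.066,-1)],(.479,-.135)))
print("w3med",fit("wrist",I("w3"),o3,[(.031,.054,1),(.024,.054,-1)],(.340,-.296)))
print("w3lid",fit("wrist",I("w3"),o3,[(.026,.015,1)],(.471,-.264)))
print("w8 pot",fit("wrist",I("w8"),o8,[(.034,.072,1),(.027,.072,-1)],(.33,.274)))
print("w8 triv",fit("wrist",I("w8"),o8,[(.043,.011,1)],(.33,.274)))
print("w2 triv",fit("wrist",I("w2"),mk([.3382,.277,.2064],[.001,3.141,0]),[(.043,.011,1)],(.33,.274)))
print("w5 held",fit("wrist",I("w5"),o5,[(.034,.2172,1)],(.484,-.1346),arc=(2.0,4.3)))
t=I("top0")
for n,a in(("large",[(.034,.066,1),(.027,.066,-1)]+[(.479,-.135)]),("med",[(.031,.054,1),(.024,.054,-1),(.340,-.296)]),("small",[(.028,.042,1),(.021,.042,-1),(.473,.181)]),("lid",[(.026,.015,1),(.471,-.264)]),("triv",[(.043,.011,1),(.33,.274)])): print("top",n,fit("top",t,None,a[:-1],a[-1]))
E
python3 t.py
```

```text
w3 (array([ 0.4805, -0.1351]), np.float64(54.5))
w3med (array([ 0.3381, -0.297 ]), np.float64(72.9))
w3lid (array([ 0.4712, -0.2652]), np.float64(40.0))
w8 pot (array([0.3292, 0.2733]), np.float64(79.9))
w8 triv (array([0.3397, 0.2728]), np.float64(25.3))
w2 triv (array([0.3302, 0.2735]), np.float64(39.4))
w5 held (array([ 0.4845, -0.1346]), np.float64(35.5))
top large (array([ 0.4813, -0.1343]), np.float64(69.8))
top med (array([ 0.3382, -0.2959]), np.float64(67.7))
top small (array([0.471 , 0.1812]), np.float64(64.4))
top lid (array([ 0.472 , -0.2655]), np.float64(40.0))
top triv (array([0.3306, 0.2738]), np.float64(22.0))
```

Fits are consistent, and the large pot is about 1 mm from the trivet centre. Next the medium pot at (0.338,-0.297).

Request:
{"method": "carry_out", "body": {"moves": [{"x": -0.5,"y": -1,"z": 0,"turn": 0},{"x": -0.5,"y": -1,"z": 0,"turn": 0},{"x": -0.5,"y": -1,"z": 0,"turn": 0},{"x": -0.5,"y": -1,"z": 0,"turn": 0},{"x": -0.5,"y": -1,"z": 0,"turn": 0},{"x": -0.5,"y": -1,"z": 0,"turn": 0},{"x": -0.5,"y": -1,"z": 0,"turn": 0},{"x": -0.5,"y": -1,"z": 0,"turn": 0}]}}

```text
t: 15.3
tool_pos: [0.4217, 0.0725, 0.2295]
tool_rot: [0.0, -3.138, -0.0]
contact_force: [0.3, -0.4, 0.6]
opening: 0.085
grip_force: 0.0
```

Request:
{"method": "carry_out", "body": {"moves": [{"x": 0,"y": -1,"z": 0,"turn": 0},{"x": 0,"y": -1,"z": 0,"turn": 0},{"x": 0,"y": -1,"z": 0,"turn": 0},{"x": 0,"y": -1,"z": 0,"turn": 0},{"x": 0,"y": -1,"z": 0,"turn": 0},{"x": 0,"y": -1,"z": 0,"turn": 0},{"x": 0,"y": -1,"z": 0,"turn": 0},{"x": 0,"y": -1,"z": 0,"turn": 0}]}}

```text
t: 16.1
tool_pos: [0.4214, -0.127, 0.2295]
tool_rot: [0.0, -3.139, -0.002]
contact_force: [-0.2, 0.6, -0.9]
opening: 0.0852
grip_force: 0.0
```

Request:
{"method": "carry_out", "body": {"moves": [{"x": 0.5,"y": -1,"z": 0.3,"turn": 0},{"x": 0.5,"y": -1,"z": 0.3,"turn": 0},{"x": 0.5,"y": -1,"z": 0.3,"turn": 0},{"x": 0.5,"y": -1,"z": 0.3,"turn": 0},{"x": 0.5,"y": -1,"z": 0.3,"turn": 0},{"x": 0.5,"y": -1,"z": 0,"turn": 0},{"x": 0.36,"y": -0.8,"z": 0,"turn": 0},{"x": 0,"y": 0,"z": 0,"turn": 0}]}}

```text
t: 16.9
tool_pos: [0.3368, -0.2972, 0.1921]
tool_rot: [-0.005, -3.139, -0.004]
contact_force: [0.1, -0.0, -0.5]
opening: 0.085
grip_force: 0.0
```

```bash
cat > shot.py <<'E'
import sys
from fit import *
def shot(tag,n="wrist"):
    o=ctrl.get_obs();b=ctrl.get_image(n)[:,:,::-1].copy();cv2.imwrite(f"pics/{tag}.png",b)
    print("t",round(o["t"],2),o["tool_pos"].round(4),o["tool_rot"].round(3));return o,b
E
python3 - <<'E'
from shot import *
o,b=shot("m1");print(fit("wrist",b,o,[(.031,.054,1),(.024,.054,-1)],(.338,-.297)))
E
```

```text
t 16.9 [ 0.3368 -0.2972  0.1921] [-0.005 -3.139 -0.004]
(array([ 0.3377, -0.2972]), np.float64(80.0))
```

Request:
{"method": "carry_out", "body": {"moves": [{"x": -0.04,"y": 0,"z": 0.2,"turn": 0},{"x": 0,"y": 0,"z": 1,"turn": 0},{"x": 0,"y": 0,"z": 1,"turn": 0},{"x": 0,"y": 0,"z": 1,"turn": 0},{"x": 0,"y": 0,"z": 1,"turn": 0},{"x": 0,"y": 0,"z": 1,"turn": 0},{"x": 0,"y": 0,"z": 1,"turn": 0},{"x": 0,"y": 0,"z": 1,"turn": 0}]}}

```text
t: 17.75
tool_pos: [0.3397, -0.2948, 0.0125]
tool_rot: [0.003, -3.141, -0.001]
contact_force: [0.6, -0.4, 1.3]
opening: 0.0852
grip_force: 0.0
```

Request:
{"method": "carry_out", "body": {"moves": [{"x": 0,"y": 0,"z": 0,"turn": 0},{"x": 0,"y": 0,"z": 0,"turn": 0},{"x": 0,"y": 0,"z": 0,"turn": 0},{"x": 0,"y": 0,"z": 0,"turn": 0},{"x": 0,"y": 0,"z": 0,"turn": 0},{"x": 0,"y": 0,"z": 0,"turn": 0},{"x": 0,"y": 0,"z": 0,"turn": 0},{"x": 0,"y": 0,"z": 0,"turn": 0}], "grip": 50, "newtons": 50}}

```text
t: 18.55
tool_pos: [0.3394, -0.2964, 0.0141]
tool_rot: [-0.0, 3.142, -0.0]
contact_force: [-1.1, -0.4, -2.9]
opening: 0.0618
grip_force: 54.6
```

Request:
{"method": "carry_out", "body": {"moves": [{"x": 0,"y": 0,"z": -0.4,"turn": 0},{"x": 0,"y": 0,"z": -0.8,"turn": 0},{"x": 0,"y": 0,"z": -1,"turn": 0},{"x": 0,"y": 0,"z": -1,"turn": 0},{"x": 0,"y": 0,"z": -1,"turn": 0},{"x": 0,"y": 0,"z": -1,"turn": 0},{"x": 0,"y": 0,"z": -1,"turn": 0},{"x": 0,"y": 0,"z": -1,"turn": 0}]}}

```text
t: 19.35
tool_pos: [0.3393, -0.2962, 0.1958]
tool_rot: [-0.0, 3.141, -0.001]
contact_force: [0.2, -0.8, -1.8]
opening: 0.0623
grip_force: 54.9
```

```bash
python3 - <<'E'
from shot import *
o,b=shot("m2");p=o["tool_pos"]
for s in(.0125,.0141):
    z=p[2]-s+.054
    print(s,fit("wrist",b,o,[(.031,z,1)],(p[0]+.004,p[1]),arc=(2.0,4.3))[0]-p[:2],fit("wrist",b,o,[(.031,z,1),(.024,z,-1)],(p[0]+.004,p[1]),arc=(2.0,4.3)),fit("wrist",b,o,[(.031,z-.046,1)],(p[0]+.004,p[1]),arc=(2.2,4.1)))
E
```

```text
t 19.35 [ 0.3393 -0.2962  0.1958] [-0.000e+00  3.141e+00 -1.000e-03]
0.0125 [-0.00120616  0.00024947] (array([ 0.3378, -0.2966]), np.float64(62.0)) (array([ 0.3401, -0.2971]), np.float64(40.0))
0.0141 [-0.00050616 -0.00025053] (array([ 0.3384, -0.2967]), np.float64(62.2)) (array([ 0.3399, -0.2975]), np.float64(40.0))
```

Request:
{"method": "carry_out", "body": {"moves": [{"x": -0.5,"y": 1,"z": 0,"turn": 0},{"x": -0.5,"y": 1,"z": 0,"turn": 0},{"x": -0.5,"y": 1,"z": 0,"turn": 0},{"x": -0.5,"y": 1,"z": 0,"turn": 0},{"x": -0.5,"y": 1,"z": 0,"turn": 0},{"x": -0.5,"y": 1,"z": 0,"turn": 0},{"x": -0.5,"y": 1,"z": 0,"turn": 0},{"x": 0,"y": 1,"z": 0,"turn": 0}]}}

```text
t: 20.2
tool_pos: [0.4275, -0.0952, 0.1939]
tool_rot: [-0.001, 3.141, 0.0]
contact_force: [0.4, -0.3, -2.1]
opening: 0.0616
grip_force: 55.1
```

Request:
{"method": "carry_out", "body": {"moves": [{"x": 0,"y": 1,"z": 0,"turn": 0},{"x": 0,"y": 1,"z": 0,"turn": 0},{"x": 0,"y": 1,"z": 0,"turn": 0},{"x": 0,"y": 1,"z": 0,"turn": 0},{"x": 0,"y": 1,"z": 0,"turn": 0},{"x": 0,"y": 1,"z": 0,"turn": 0},{"x": 0,"y": 1,"z": 0,"turn": 0},{"x": 0,"y": 1,"z": 0,"turn": 0}]}}

```text
t: 21.0
tool_pos: [0.4265, 0.1046, 0.1938]
tool_rot: [-0.0, 3.142, -0.0]
contact_force: [-0.4, 0.2, -1.9]
opening: 0.0618
grip_force: 55.1
```

Request:
{"method": "carry_out", "body": {"moves": [{"x": 0.5,"y": 1,"z": 0,"turn": 0},{"x": 0.5,"y": 1,"z": 0,"turn": 0},{"x": 0.5,"y": 1,"z": 0,"turn": 0},{"x": 0.5,"y": 1,"z": 0,"turn": 0},{"x": 0.5,"y": 1,"z": 0,"turn": 0},{"x": 0.5,"y": 1,"z": 0,"turn": 0},{"x": 0.5,"y": 0.8,"z": 0,"turn": 0},{"x": 0.5,"y": 0,"z": 0,"turn": 0}]}}

```text
t: 21.8
tool_pos: [0.3258, 0.2749, 0.1939]
tool_rot: [0.004, -3.141, -0.0]
contact_force: [-1.3, -0.5, -1.8]
opening: 0.0618
grip_force: 55.3
```

Request:
{"method": "carry_out", "body": {"moves": [{"x": -0.15,"y": -0.05,"z": 0.4,"turn": 0},{"x": 0,"y": 0,"z": 0.8,"turn": 0},{"x": 0,"y": 0,"z": 0.8,"turn": 0},{"x": 0,"y": 0,"z": 0.8,"turn": 0},{"x": 0,"y": 0,"z": 0.6,"turn": 0},{"x": 0,"y": 0,"z": 0.4,"turn": 0},{"x": 0,"y": 0,"z": 0,"turn": 0},{"x": 0,"y": 0,"z": 0,"turn": 0}]}}

```text
t: 22.6
tool_pos: [0.331, 0.2721, 0.0992]
tool_rot: [0.001, 3.141, -0.0]
contact_force: [0.3, 0.0, -1.9]
opening: 0.0618
grip_force: 55.3
```

```bash
python3 - <<'E'
from shot import *
o,b=shot("m3");p=o["tool_pos"];z=p[2]-.0133
print("med rim",fit("wrist",b,o,[(.031,z+.054,1),(.024,z+.054,-1)],p,arc=(2.0,4.3)),"shoulder",fit("wrist",b,o,[(.031,z+.008,-1)],p,arc=(2.2,4.1)))
print("large rim",fit("wrist",b,o,[(.034,.072,1)],(.3295,.2735),.008,arc=(2.0,4.3)))
cv2.imwrite("pics/m3c.png",cv2.resize(b[120:370,190:450],(624,600)))
E
```

```text
t 22.6 [0.331  0.2721 0.0992] [ 1.000e-03  3.141e+00 -0.000e+00]
med rim (array([0.3298, 0.2717]), np.float64(63.1)) shoulder (array([0.3282, 0.2735]), np.float64(34.1))
large rim (array([0.3296, 0.2735]), np.float64(40.0))
```

View pics/m3c.png

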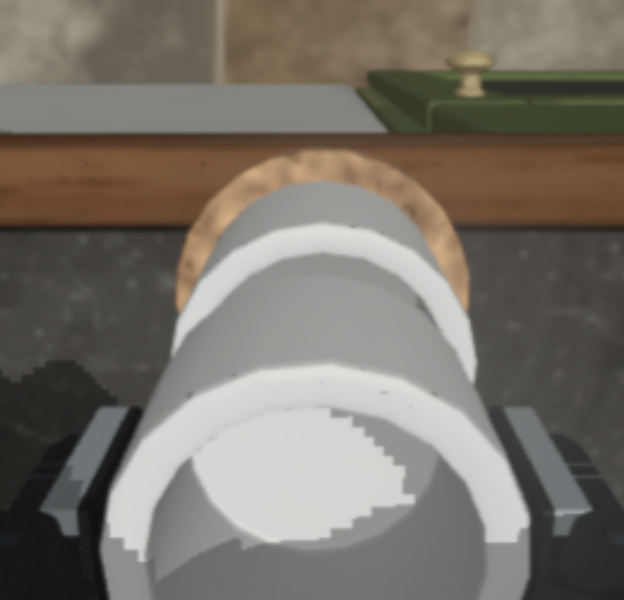

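The picture shows the medium pot held upright above the large pot's rim, nearly concentric, and it needs about +1.6 mm in y. Lowering.

Request:
{"method": "carry_out", "body": {"moves": [{"x": 0,"y": 0.06,"z": 0,"turn": 0},{"x": 0,"y": 0,"z": 0.2,"turn": 0},{"x": 0,"y": 0,"z": 0.2,"turn": 0},{"x": 0,"y": 0,"z": 0.2,"turn": 0},{"x": 0,"y": 0,"z": 0.15,"turn": 0},{"x": 0,"y": 0,"z": 0.1,"turn": 0},{"x": 0,"y": 0,"z": 0,"turn": 0},{"x": 0,"y": 0,"z": 0,"turn": 0}]}}

```text
t: 23.45
tool_pos: [0.3305, 0.2738, 0.0778]
tool_rot: [0.0, -3.142, 0.0]
contact_force: [-0.6, -1.0, -2.2]
opening: 0.0618
grip_force: 55.3
```

Request:
{"method": "carry_out", "body": {"moves": [{"x": 0,"y": 0,"z": 0.04,"turn": 0},{"x": 0,"y": 0,"z": 0.04,"turn": 0},{"x": 0,"y": 0,"z": 0.02,"turn": 0},{"x": 0,"y": 0,"z": 0,"turn": 0},{"x": 0,"y": 0,"z": 0,"turn": 0},{"x": 0,"y": 0,"z": 0,"turn": 0},{"x": 0,"y": 0,"z": 0,"turn": 0},{"x": 0,"y": 0,"z": 0,"turn": 0}]}}

```text
t: 24.25
tool_pos: [0.3311, 0.2742, 0.0772]
tool_rot: [-0.001, 3.141, 0.0]
contact_force: [-4.0, -1.9, 9.2]
opening: 0.062
grip_force: 56.2
```

Request:
{"method": "carry_out", "body": {"moves": [{"x": 0,"y": 0,"z": 0,"turn": 0},{"x": 0,"y": 0,"z": 0,"turn": 0},{"x": 0,"y": 0,"z": 0,"turn": 0},{"x": 0,"y": 0,"z": 0,"turn": 0},{"x": 0,"y": 0,"z": 0,"turn": 0},{"x": 0,"y": 0,"z": -0.3,"turn": 0},{"x": 0,"y": 0,"z": -1,"turn": 0},{"x": 0,"y": 0,"z": -1,"turn": 0}], "grip": 85}}

```text
t: 25.05
tool_pos: [0.3301, 0.2736, 0.1333]
tool_rot: [0.0, -3.14, 0.001]
contact_force: [1.4, 0.1, 1.1]
opening: 0.0854
grip_force: 0.0
```

Request:
{"method": "carry_out", "body": {"moves": [{"x": 0,"y": 0,"z": -1,"turn": 0},{"x": 0,"y": 0,"z": -1,"turn": 0},{"x": 0,"y": 0,"z": -1,"turn": 0},{"x": 0,"y": 0,"z": -1,"turn": 0},{"x": 0,"y": 0,"z": -0.7,"turn": 0},{"x": 0,"y": 0,"z": 0,"turn": 0},{"x": 0,"y": 0,"z": 0,"turn": 0},{"x": 0,"y": 0,"z": 0,"turn": 0}]}}

```text
t: 25.85
tool_pos: [0.3299, 0.2735, 0.2488]
tool_rot: [0.0, -3.14, 0.002]
contact_force: [-0.1, 0.1, -0.7]
opening: 0.0851
grip_force: 0.0
```

```bash
python3 - <<'E'
from shot import *
o,b=shot("m4")
print("med rim",fit("wrist",b,o,[(.031,.118,1),(.024,.118,-1)],(.33,.2735)),fit("wrist",b,o,[(.031,.118,1),(.024,.118,-1)],(.33,.2735),zspan=.01))
print("large rim",fit("wrist",b,o,[(.034,.072,1)],(.3295,.2735),.008,arc=(2.0,4.3)))
E
```

```text
t 25.85 [0.3299 0.2735 0.2488] [ 0.00e+00 -3.14e+00  2.00e-03]
med rim (array([0.3305, 0.2735]), np.float64(77.7)) (array([ 0.3315,  0.2735, -0.0059]), np.float64(78.3))
large rim (array([0.33  , 0.2733]), np.float64(39.6))
```

Seated and concentric. Next the small pot.

Request:
{"method": "carry_out", "body": {"moves": [{"x": -0.94,"y": -0.6,"z": 0,"turn": 0},{"x": -0.94,"y": -0.6,"z": 0,"turn": 0},{"x": -0.94,"y": -0.6,"z": 0.2,"turn": 0},{"x": -0.94,"y": -0.6,"z": 0.4,"turn": 0},{"x": -0.94,"y": -0.6,"z": 0.6,"turn": 0},{"x": -0.94,"y": -0.7,"z": 0.6,"turn": 0},{"x": 0,"y": 0,"z": 0.5,"turn": 0},{"x": 0,"y": 0,"z": 0,"turn": 0}]}}

```text
t: 26.7
tool_pos: [0.4697, 0.1807, 0.1891]
tool_rot: [-0.002, -3.135, 0.002]
contact_force: [-0.7, -0.1, -0.2]
opening: 0.0851
grip_force: 0.0
```

```bash
python3 - <<'E'
from shot import *
o,b=shot("s1");print(fit("wrist",b,o,[(.028,.042,1),(.021,.042,-1)],(.471,.181)))
E
```

```text
t 26.7 [0.4697 0.1807 0.1891] [-2.000e-03 -3.135e+00  2.000e-03]
(array([0.4705, 0.1801]), np.float64(79.8))
```

Request:
{"method": "carry_out", "body": {"moves": [{"x": -0.04,"y": 0,"z": 0.3,"turn": 0},{"x": 0,"y": 0,"z": 1,"turn": 0},{"x": 0,"y": 0,"z": 1,"turn": 0},{"x": 0,"y": 0,"z": 1,"turn": 0},{"x": 0,"y": 0,"z": 1,"turn": 0},{"x": 0,"y": 0,"z": 1,"turn": 0},{"x": 0,"y": 0,"z": 1,"turn": 0},{"x": 0,"y": 0,"z": 1,"turn": 0}]}}

```text
t: 27.55
tool_pos: [0.4727, 0.1823, 0.0102]
tool_rot: [-0.003, 3.14, 0.001]
contact_force: [0.3, -0.2, 0.5]
opening: 0.0853
grip_force: 0.0
```

Request:
{"method": "carry_out", "body": {"moves": [{"x": 0,"y": 0,"z": 0,"turn": 0},{"x": 0,"y": 0,"z": 0,"turn": 0},{"x": 0,"y": 0,"z": 0,"turn": 0},{"x": 0,"y": 0,"z": 0,"turn": 0},{"x": 0,"y": 0,"z": 0,"turn": 0},{"x": 0,"y": 0,"z": 0,"turn": 0},{"x": 0,"y": 0,"z": 0,"turn": 0},{"x": 0,"y": 0,"z": 0,"turn": 0}], "grip": 45, "newtons": 45}}

```text
t: 28.35
tool_pos: [0.4735, 0.1817, 0.0115]
tool_rot: [-0.0, 3.14, 0.001]
contact_force: [-1.3, 0.3, 5.9]
opening: 0.0559
grip_force: 48.4
```

Request:
{"method": "carry_out", "body": {"moves": [{"x": 0,"y": 0,"z": -0.4,"turn": 0},{"x": 0,"y": 0,"z": -0.8,"turn": 0},{"x": 0,"y": 0,"z": -1,"turn": 0},{"x": 0,"y": 0,"z": -1,"turn": 0},{"x": 0,"y": 0,"z": -1,"turn": 0},{"x": 0,"y": 0,"z": -1,"turn": 0},{"x": 0,"y": 0,"z": -1,"turn": 0},{"x": 0,"y": 0,"z": -1,"turn": 0}]}}

```text
t: 29.15
tool_pos: [0.4719, 0.1811, 0.191]
tool_rot: [0.0, -3.141, 0.001]
contact_force: [0.2, -0.4, -2.5]
opening: 0.0556
grip_force: 48.2
```

```bash
python3 - <<'E'
from shot import *
o,b=shot("s2");p=o["tool_pos"];print(o["opening"],o["grip_force"])
z=p[2]-.007
print(fit("wrist",b,o,[(.028,z+.042,1),(.021,z+.042,-1)],(p[0]+.003,p[1]),arc=(2.0,4.3))[0]-p[:2])
E
```

```text
t 29.15 [0.4719 0.1811 0.191 ] [ 0.000e+00 -3.141e+00  1.000e-03]
0.055607798710175384 48.16861677914858
[-3.44104578e-03  5.09583676e-05]
```

Request:
{"method": "carry_out", "body": {"moves": [{"x": 0.8,"y": 0.5,"z": 0,"turn": 0},{"x": 0.8,"y": 0.5,"z": 0,"turn": 0},{"x": 0.8,"y": 0.6,"z": 0,"turn": 0},{"x": 0.8,"y": 0.6,"z": 0,"turn": 0},{"x": 0.8,"y": 0.5,"z": 0,"turn": 0},{"x": 0.8,"y": 0.5,"z": 0,"turn": 0},{"x": 0.5,"y": 0.3,"z": 0,"turn": 0},{"x": 0.3,"y": 0.2,"z": 0,"turn": 0}]}}

```text
t: 30.0
tool_pos: [0.3315, 0.2741, 0.1896]
tool_rot: [0.002, -3.141, 0.001]
contact_force: [-0.4, 0.7, -1.4]
opening: 0.0556
grip_force: 48.2
```

Request:
{"method": "carry_out", "body": {"moves": [{"x": 0,"y": 0,"z": 0.5,"turn": 0},{"x": 0,"y": 0,"z": 0.5,"turn": 0},{"x": 0,"y": 0,"z": 0.5,"turn": 0},{"x": 0,"y": 0,"z": 0.3,"turn": 0},{"x": 0,"y": 0,"z": 0.2,"turn": 0},{"x": 0,"y": 0,"z": 0,"turn": 0},{"x": 0,"y": 0,"z": 0,"turn": 0},{"x": 0,"y": 0,"z": 0,"turn": 0}]}}

```text
t: 30.8
tool_pos: [0.333, 0.2741, 0.141]
tool_rot: [-0.0, 3.14, 0.001]
contact_force: [0.1, -0.7, -1.6]
opening: 0.0555
grip_force: 48.2
```

```bash
python3 - <<'E'
from shot import *
o,b=shot("s3");p=o["tool_pos"];z=p[2]-.0112
print("small rim",fit("wrist",b,o,[(.028,z+.042,1),(.021,z+.042,-1)],p,arc=(2.0,4.3)))
print("med rim",fit("wrist",b,o,[(.031,.118,1)],(.3305,.2735),.008,arc=(2.0,4.3)))
cv2.imwrite("pics/s3c.png",cv2.resize(b[120:370,190:450],(520,500)))
E
```

```text
t 30.8 [0.333  0.2741 0.141 ] [-0.00e+00  3.14e+00  1.00e-03]
small rim (array([0.3307, 0.2735]), np.float64(61.5))
med rim (array([0.3314, 0.2737]), np.float64(39.9))
```

View pics/s3c.png

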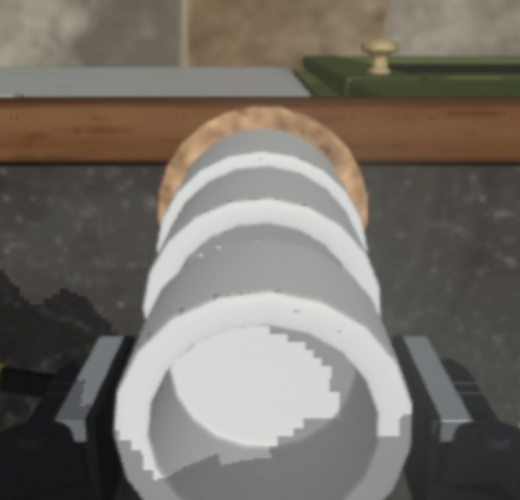

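The small pot is upright and aligned with the medium pot's rim to under 1 mm. Lowering.

Request:
{"method": "carry_out", "body": {"moves": [{"x": -0.02,"y": 0,"z": 0.2,"turn": 0},{"x": 0,"y": 0,"z": 0.2,"turn": 0},{"x": 0,"y": 0,"z": 0.15,"turn": 0},{"x": 0,"y": 0,"z": 0.1,"turn": 0},{"x": 0,"y": 0,"z": 0.08,"turn": 0},{"x": 0,"y": 0,"z": 0.05,"turn": 0},{"x": 0,"y": 0,"z": 0,"turn": 0},{"x": 0,"y": 0,"z": 0,"turn": 0}]}}

```text
t: 31.65
tool_pos: [0.3334, 0.274, 0.1215]
tool_rot: [-0.0, 3.141, 0.0]
contact_force: [-1.0, -0.6, 4.1]
opening: 0.0553
grip_force: 48.6
```

Request:
{"method": "carry_out", "body": {"moves": [{"x": 0,"y": 0,"z": 0.03,"turn": 0},{"x": 0,"y": 0,"z": 0.02,"turn": 0},{"x": 0,"y": 0,"z": 0.02,"turn": 0},{"x": 0,"y": 0,"z": 0,"turn": 0},{"x": 0,"y": 0,"z": 0,"turn": 0},{"x": 0,"y": 0,"z": 0,"turn": 0},{"x": 0,"y": 0,"z": 0,"turn": 0},{"x": 0,"y": 0,"z": 0,"turn": 0}]}}

```text
t: 32.45
tool_pos: [0.3342, 0.2742, 0.1215]
tool_rot: [-0.001, 3.139, 0.001]
contact_force: [-2.8, -2.4, 11.3]
opening: 0.0556
grip_force: 49.3
```

Contact came at the expected height, so the pot is seated. Releasing.

Request:
{"method": "carry_out", "body": {"moves": [{"x": 0,"y": 0,"z": 0,"turn": 0},{"x": 0,"y": 0,"z": 0,"turn": 0},{"x": 0,"y": 0,"z": 0,"turn": 0},{"x": 0,"y": 0,"z": 0,"turn": 0},{"x": 0,"y": 0,"z": 0,"turn": 0},{"x": 0,"y": 0,"z": -0.3,"turn": 0},{"x": 0,"y": 0,"z": -1,"turn": 0},{"x": 0,"y": 0,"z": -1,"turn": 0}], "grip": 85}}

```text
t: 33.25
tool_pos: [0.3326, 0.2736, 0.177]
tool_rot: [0.0, -3.14, 0.001]
contact_force: [0.0, 0.7, 0.3]
opening: 0.0852
grip_force: 0.0
```

Request:
{"method": "carry_out", "body": {"moves": [{"x": 0,"y": 0,"z": -1,"turn": 0},{"x": 0,"y": 0,"z": -1,"turn": 0},{"x": 0,"y": 0,"z": -1,"turn": 0},{"x": 0,"y": 0,"z": -0.6,"turn": 0},{"x": 0,"y": 0,"z": 0,"turn": 0},{"x": 0,"y": 0,"z": 0,"turn": 0},{"x": 0,"y": 0,"z": 0,"turn": 0},{"x": 0,"y": 0,"z": 0,"turn": 0}]}}

```text
t: 34.05
tool_pos: [0.3325, 0.2735, 0.2648]
tool_rot: [0.0, -3.139, 0.002]
contact_force: [0.4, 0.1, 0.2]
opening: 0.0849
grip_force: 0.0
```

```bash
python3 - <<'E'
from shot import *
o,b=shot("s4")
print("small rim",fit("wrist",b,o,[(.028,.152,1),(.021,.152,-1)],(.331,.2735)))
print("med rim",fit("wrist",b,o,[(.031,.118,1)],(.331,.2735),.008,arc=(2.0,4.3)))
E
```

```text
t 34.05 [0.3325 0.2735 0.2648] [ 0.000e+00 -3.139e+00  2.000e-03]
small rim (array([0.3317, 0.2732]), np.float64(76.8))
med rim (array([0.3314, 0.2736]), np.float64(35.1))
```

Request:
{"method": "carry_out", "body": {"moves": [{"x": -0.5,"y": -1,"z": 0,"turn": 0},{"x": -0.5,"y": -1,"z": 0,"turn": 0},{"x": -0.5,"y": -1,"z": 0,"turn": 0},{"x": -0.5,"y": -1,"z": 0,"turn": 0},{"x": -0.5,"y": -1,"z": 0,"turn": 0},{"x": -0.5,"y": -1,"z": 0,"turn": 0},{"x": -0.5,"y": -1,"z": 0,"turn": 0},{"x": -0.5,"y": -1,"z": 0,"turn": 0}]}}

```text
t: 34.9
tool_pos: [0.4332, 0.0728, 0.2658]
tool_rot: [0.0, -3.141, -0.0]
contact_force: [0.8, -0.1, 0.5]
opening: 0.0857
grip_force: 0.0
```

Request:
{"method": "carry_out", "body": {"moves": [{"x": -0.2,"y": -1,"z": 0.2,"turn": 0},{"x": -0.2,"y": -1,"z": 0.2,"turn": 0},{"x": -0.2,"y": -1,"z": 0.2,"turn": 0},{"x": -0.2,"y": -1,"z": 0.2,"turn": 0},{"x": -0.2,"y": -1,"z": 0.2,"turn": 0},{"x": -0.2,"y": -1,"z": 0.2,"turn": 0},{"x": -0.2,"y": -1,"z": 0.2,"turn": 0},{"x": -0.16,"y": -1,"z": 0.2,"turn": 0}]}}

```text
t: 35.7
tool_pos: [0.4719, -0.1271, 0.2255]
tool_rot: [0.0, -3.141, -0.001]
contact_force: [0.3, -0.1, 0.6]
opening: 0.0849
grip_force: 0.0
```

Request:
{"method": "carry_out", "body": {"moves": [{"x": 0,"y": -1,"z": 0.2,"turn": 0},{"x": 0,"y": -1,"z": 0.2,"turn": 0},{"x": 0,"y": -1,"z": 0.2,"turn": 0},{"x": 0,"y": -1,"z": 0.2,"turn": 0},{"x": 0,"y": -1,"z": 0.2,"turn": 0},{"x": 0,"y": -0.5,"z": 0.2,"turn": 0},{"x": 0,"y": 0,"z": 0,"turn": 0},{"x": 0,"y": 0,"z": 0,"turn": 0}], "grip": 60}}

```text
t: 36.5
tool_pos: [0.472, -0.2629, 0.1961]
tool_rot: [0.0, -3.141, -0.002]
contact_force: [0.6, 0.0, -0.6]
opening: 0.0598
grip_force: 0.0
```

```bash
python3 - <<'E'
from shot import *
o,b=shot("l1")
print("lid disc",fit("wrist",b,o,[(.026,.015,1)],(.4716,-.2653)))
E
```

```text
t 36.5 [ 0.472  -0.2629  0.1961] [ 0.000e+00 -3.141e+00 -2.000e-03]
lid disc (array([ 0.4711, -0.2661]), np.float64(40.0))
```

Request:
{"method": "carry_out", "body": {"moves": [{"x": 0.02,"y": -0.12,"z": 0.8,"turn": 0},{"x": 0,"y": 0,"z": 1,"turn": 0},{"x": 0,"y": 0,"z": 1,"turn": 0},{"x": 0,"y": 0,"z": 1,"turn": 0},{"x": 0,"y": 0,"z": 1,"turn": 0},{"x": 0,"y": 0,"z": 1,"turn": 0},{"x": 0,"y": 0,"z": 1,"turn": 0},{"x": 0,"y": 0,"z": 0.1,"turn": 0}], "grip": 40}}

```text
t: 37.35
tool_pos: [0.4697, -0.2639, 0.0209]
tool_rot: [0.002, -3.137, -0.006]
contact_force: [-1.0, 0.4, -0.1]
opening: 0.0399
grip_force: 0.0
```

```bash
python3 - <<'E'
from shot import *
o,b=shot("l2");p=o["tool_pos"]
for z in(.039,):print("knob",fit("wrist",b,o,[(.009,z,1)],(.4711,-.266),.006))
print("disc",fit("wrist",b,o,[(.026,.015,1)],(.4711,-.266),.006,arc=(2,4.3)))
E
```

```text
t 37.35 [ 0.4697 -0.2639  0.0209] [ 2.000e-03 -3.137e+00 -6.000e-03]
knob (array([ 0.4727, -0.2632]), np.float64(14.9))
disc (array([ 0.472 , -0.2665]), np.float64(40.0))
```

Request:
{"method": "carry_out", "body": {"moves": [{"x": -0.02,"y": -0.08,"z": 0,"turn": 0},{"x": 0,"y": 0,"z": 0,"turn": 0},{"x": 0,"y": 0,"z": 0,"turn": 0},{"x": 0,"y": 0,"z": 0,"turn": 0},{"x": 0,"y": 0,"z": 0,"turn": 0},{"x": 0,"y": 0,"z": 0,"turn": 0},{"x": 0,"y": 0,"z": 0,"turn": 0},{"x": 0,"y": 0,"z": 0,"turn": 0}]}}

```text
t: 38.2
tool_pos: [0.4721, -0.2686, 0.024]
tool_rot: [0.0, -3.141, -0.0]
contact_force: [0.2, 0.6, 0.1]
opening: 0.0402
grip_force: 0.0
```

Request:
{"method": "carry_out", "body": {"moves": [{"x": 0,"y": 0.09,"z": 0.16,"turn": 0},{"x": 0,"y": 0,"z": 0,"turn": 0},{"x": 0,"y": 0,"z": 0,"turn": 0},{"x": 0,"y": 0,"z": 0,"turn": 0},{"x": 0,"y": 0,"z": 0,"turn": 0},{"x": 0,"y": 0,"z": 0,"turn": 0},{"x": 0,"y": 0,"z": 0,"turn": 0},{"x": 0,"y": 0,"z": 0,"turn": 0}]}}

```text
t: 39.0
tool_pos: [0.4722, -0.2664, 0.0201]
tool_rot: [-0.0, 3.142, -0.0]
contact_force: [0.6, -0.2, -0.3]
opening: 0.04
grip_force: 0.0
```

Request:
{"method": "carry_out", "body": {"moves": [{"x": 0,"y": 0,"z": 0,"turn": 0},{"x": 0,"y": 0,"z": 0,"turn": 0},{"x": 0,"y": 0,"z": 0,"turn": 0},{"x": 0,"y": 0,"z": 0,"turn": 0},{"x": 0,"y": 0,"z": 0,"turn": 0},{"x": 0,"y": 0,"z": 0,"turn": 0},{"x": 0,"y": 0,"z": 0,"turn": 0},{"x": 0,"y": 0,"z": 0,"turn": 0}], "grip": 10, "newtons": 30}}

```text
t: 39.8
tool_pos: [0.4723, -0.2664, 0.0202]
tool_rot: [-0.0, 3.141, -0.0]
contact_force: [0.3, 0.7, 1.4]
opening: 0.0167
grip_force: 29.4
```

Request:
{"method": "carry_out", "body": {"moves": [{"x": 0,"y": 0,"z": -0.4,"turn": 0},{"x": 0,"y": 0,"z": -0.8,"turn": 0},{"x": 0,"y": 0,"z": -1,"turn": 0},{"x": 0,"y": 0,"z": -1,"turn": 0},{"x": 0,"y": 0,"z": -1,"turn": 0},{"x": 0,"y": 0,"z": -1,"turn": 0},{"x": 0,"y": 0.5,"z": -1,"turn": 0},{"x": 0,"y": 0.5,"z": -1,"turn": 0}]}}

```text
t: 40.6
tool_pos: [0.4719, -0.2411, 0.2016]
tool_rot: [0.001, 3.141, -0.0]
contact_force: [0.4, 0.3, -0.7]
opening: 0.0163
grip_force: 29.3
```

```bash
python3 - <<'E'
from shot import *
o,b=shot("l3");p=o["tool_pos"];print(o["opening"],o["grip_force"])
print("disc rel",fit("wrist",b,o,[(.026,p[2]-.0052,1)],p,.01,arc=(1.9,4.4)),fit("wrist",b,o,[(.026,p[2]-.0052,1)],p,.01,arc=(1.9,4.4))[0]-p[:2])
cv2.imwrite("pics/l3c.png",b[180:480,150:490])
E
```

```text
t 40.6 [ 0.4719 -0.2411  0.2016] [ 1.000e-03  3.141e+00 -0.000e+00]
0.016346294665307678 29.31771245352138
disc rel (array([ 0.4701, -0.2413]), np.float64(40.0)) [-0.0017718  -0.00024945]
```

View pics/l3c.png

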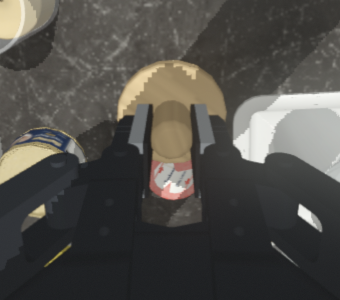

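The lid is held level by its knob. Carrying it to the tower.

Request:
{"method": "carry_out", "body": {"moves": [{"x": 0.2,"y": 1,"z": -0.3,"turn": 0},{"x": 0.2,"y": 1,"z": -0.3,"turn": 0},{"x": 0.2,"y": 1,"z": -0.3,"turn": 0},{"x": 0.2,"y": 1,"z": -0.3,"turn": 0},{"x": 0.2,"y": 1,"z": 0,"turn": 0},{"x": 0.2,"y": 1,"z": 0,"turn": 0},{"x": 0.2,"y": 1,"z": 0,"turn": 0},{"x": 0.2,"y": 1,"z": 0,"turn": 0}]}}

```text
t: 41.45
tool_pos: [0.4316, -0.0404, 0.2302]
tool_rot: [-0.0, 3.141, -0.0]
contact_force: [1.3, 0.4, -0.9]
opening: 0.0167
grip_force: 29.4
```

Request:
{"method": "carry_out", "body": {"moves": [{"x": 0.3,"y": 1,"z": 0,"turn": 0},{"x": 0.3,"y": 1,"z": 0,"turn": 0},{"x": 0.3,"y": 1,"z": 0,"turn": 0},{"x": 0.3,"y": 1,"z": 0,"turn": 0},{"x": 0.3,"y": 1,"z": 0,"turn": 0},{"x": 0.3,"y": 1,"z": 0,"turn": 0},{"x": 0.3,"y": 1,"z": 0,"turn": 0},{"x": 0.3,"y": 1,"z": 0,"turn": 0}]}}

```text
t: 42.25
tool_pos: [0.3715, 0.1595, 0.2302]
tool_rot: [-0.0, 3.141, 0.0]
contact_force: [0.8, 0.1, -0.3]
opening: 0.0164
grip_force: 29.4
```

Request:
{"method": "carry_out", "body": {"moves": [{"x": 0.4,"y": 1,"z": 0,"turn": 0},{"x": 0.4,"y": 1,"z": 0,"turn": 0},{"x": 0.3,"y": 1,"z": 0,"turn": 0},{"x": 0.3,"y": 1,"z": 0,"turn": 0},{"x": 0.14,"y": 0.6,"z": 0,"turn": 0},{"x": 0,"y": 0,"z": 0,"turn": 0},{"x": 0,"y": 0,"z": 0,"turn": 0},{"x": 0,"y": 0,"z": 0,"turn": 0}]}}

```text
t: 43.05
tool_pos: [0.3337, 0.273, 0.23]
tool_rot: [0.001, 3.141, -0.001]
contact_force: [0.9, -0.5, 0.1]
opening: 0.0169
grip_force: 29.4
```

```bash
cat > lid.py <<'E'
from shot import *
o,b=shot(sys.argv[1]);p=o["tool_pos"]
print("disc",fit("wrist",b,o,[(.026,p[2]-.0052,1)],p,.008,arc=(2,4.3)))
print("small rim outer near",fit("wrist",b,o,[(.028,.152,1)],(.3317,.2733),.008,arc=(2.0,4.3)))
cv2.imwrite("pics/lc.png",cv2.resize(b[120:370,190:450],(520,500)))
E
python3 lid.py l4
```

```text
t 43.05 [0.3337 0.273  0.23  ] [ 1.000e-03  3.141e+00 -1.000e-03]
disc (array([0.3342, 0.2728]), np.float64(38.8))
small rim outer near (array([0.3328, 0.2739]), np.float64(36.6))
```

Request:
{"method": "carry_out", "body": {"moves": [{"x": 0,"y": 0.02,"z": 0.5,"turn": 0},{"x": 0,"y": 0,"z": 0.5,"turn": 0},{"x": 0,"y": 0,"z": 0.5,"turn": 0},{"x": 0,"y": 0,"z": 0.3,"turn": 0},{"x": 0,"y": 0,"z": 0.2,"turn": 0},{"x": 0,"y": 0,"z": 0,"turn": 0},{"x": 0,"y": 0,"z": 0,"turn": 0},{"x": 0,"y": 0,"z": 0,"turn": 0}]}}

```text
t: 43.9
tool_pos: [0.3339, 0.2744, 0.1807]
tool_rot: [-0.0, 3.141, 0.001]
contact_force: [-0.2, 0.5, 0.3]
opening: 0.0165
grip_force: 29.4
```

```bash
python3 lid.py l5
```

```text
t 43.9 [0.3339 0.2744 0.1807] [-0.000e+00  3.141e+00  1.000e-03]
disc (array([0.3345, 0.2748]), np.float64(24.3))
small rim outer near (array([0.3327, 0.2738]), np.float64(38.1))
```

View pics/lc.png

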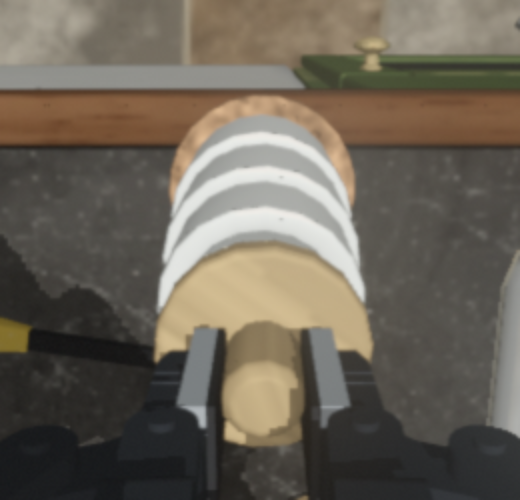

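```bash
python3 - <<'E'
from fit import *
for f,p in(("l3",[.4719,-.2411,.2016]),("l4",[.3337,.273,.23]),("l5",[.3339,.2744,.1807])):
    p=np.array(p);o={"tool_pos":p,"tool_rot":np.array([0,3.141,0])};b=cv2.imread(f"pics/{f}.png")
    for dz in(-.0052,-.0132): print(f,dz,fit("wrist",b,o,[(.026,p[2]+dz,1)],p,.008,arc=(2,4.3))[0]-p[:2],fit("wrist",b,o,[(.026,p[2]+dz,-1)],p,.008,arc=(2,4.3))[1])
E
```

```text
l3 -0.0052 [-1.9e-03 -1.0e-04] 9.2
l3 -0.0132 [ 0.0002 -0.0007] 8.5
l4 -0.0052 [ 0.0004 -0.0002] 12.8
l4 -0.0132 [ 0.0027 -0.0002] 13.0
l5 -0.0052 [0.0006 0.0004] 28.4
l5 -0.0132 [-0.0069 -0.0007] 37.4
```

The lid is centred left to right and about 2 mm too far ahead. Correcting and lowering.

Request:
{"method": "carry_out", "body": {"moves": [{"x": 0.07,"y": -0.03,"z": 0.1,"turn": 0},{"x": 0,"y": 0,"z": 0.1,"turn": 0},{"x": 0,"y": 0,"z": 0.1,"turn": 0},{"x": 0,"y": 0,"z": 0.1,"turn": 0},{"x": 0,"y": 0,"z": 0.1,"turn": 0},{"x": 0,"y": 0,"z": 0.08,"turn": 0},{"x": 0,"y": 0,"z": 0,"turn": 0},{"x": 0,"y": 0,"z": 0,"turn": 0}]}}

```text
t: 44.75
tool_pos: [0.3318, 0.2734, 0.1655]
tool_rot: [0.0, -3.141, 0.0]
contact_force: [-0.6, -0.4, -0.8]
opening: 0.0164
grip_force: 29.4
```

Request:
{"method": "carry_out", "body": {"moves": [{"x": 0,"y": 0,"z": 0.03,"turn": 0},{"x": 0,"y": 0,"z": 0.03,"turn": 0},{"x": 0,"y": 0,"z": 0.02,"turn": 0},{"x": 0,"y": 0,"z": 0,"turn": 0},{"x": 0,"y": 0,"z": 0,"turn": 0},{"x": 0,"y": 0,"z": 0,"turn": 0},{"x": 0,"y": 0,"z": 0,"turn": 0},{"x": 0,"y": 0,"z": 0,"turn": 0}]}}

```text
t: 45.55
tool_pos: [0.3325, 0.2737, 0.1651]
tool_rot: [-0.0, 3.14, 0.001]
contact_force: [-0.8, -0.8, 5.8]
opening: 0.0161
grip_force: 30.0
```

Contact at the expected height of 0.165, so the lid is seated. Releasing gently and retreating.

Request:
{"method": "carry_out", "body": {"moves": [{"x": 0,"y": 0,"z": 0,"turn": 0},{"x": 0,"y": 0,"z": 0,"turn": 0},{"x": 0,"y": 0,"z": 0,"turn": 0},{"x": 0,"y": 0,"z": 0,"turn": 0},{"x": 0,"y": 0,"z": 0,"turn": 0},{"x": 0,"y": 0,"z": -0.3,"turn": 0},{"x": 0,"y": 0,"z": -1,"turn": 0},{"x": 0,"y": 0,"z": -1,"turn": 0}], "grip": 50}}

```text
t: 46.35
tool_pos: [0.3314, 0.2731, 0.2216]
tool_rot: [0.0, -3.14, 0.001]
contact_force: [0.7, -0.3, 0.6]
opening: 0.0502
grip_force: 0.0
```

Request:
{"method": "carry_out", "body": {"moves": [{"x": 0,"y": 0,"z": -1,"turn": 0},{"x": 0,"y": 0,"z": -1,"turn": 0},{"x": 0,"y": 0,"z": -1,"turn": 0},{"x": 0,"y": 0,"z": -0.5,"turn": 0},{"x": 0,"y": 0,"z": 0,"turn": 0},{"x": 0,"y": 0,"z": 0,"turn": 0},{"x": 0,"y": 0,"z": 0,"turn": 0},{"x": 0,"y": 0,"z": 0,"turn": 0}]}}

```text
t: 47.15
tool_pos: [0.3313, 0.2731, 0.3069]
tool_rot: [0.0, -3.139, 0.002]
contact_force: [0.1, -0.2, 0.3]
opening: 0.0497
grip_force: 0.0
```

```bash
python3 - <<'E'
from shot import *
o,b=shot("e1");print(o["contact_force"].round(1))
print("disc",fit("wrist",b,o,[(.026,.160,1)],(.332,.2735),.01))
print("knob",fit("wrist",b,o,[(.009,.184,1)],(.332,.2735),.008))
print("small rim",fit("wrist",b,o,[(.028,.152,1)],(.332,.2735),.006,arc=(2.2,4.1)))
E
```

```text
t 47.15 [0.3313 0.2731 0.3069] [ 0.000e+00 -3.139e+00  2.000e-03]
[ 0.1 -0.2  0.3]
disc (array([0.3288, 0.2735]), np.float64(32.4))
knob (array([0.3391, 0.2789]), np.float64(11.0))
small rim (array([0.332 , 0.2734]), np.float64(33.0))
```

```bash
python3 - <<'E'
from shot import *
b=cv2.imread("pics/e1.png");o=ctrl.get_obs()
print(fit("wrist",b,o,[(.026,.152,1)],(.332,.2735),.01,arc=(2,4.3)),fit("wrist",b,o,[(.026,.160,1)],(.332,.2735),.01,arc=(-1.5,1.5)))
o2,s=shot("e2","side");print("side disc",fit("side",s,None,[(.026,.160,1)],(.332,.2735),.012),[ (d["pixel"],d["confidence"]) for d in ctrl.mark_of("side","small_lid")[:2]],proj("side",[.3315,.2735,.145]))
E
```

```text
(array([0.322 , 0.2736]), np.float64(33.4)) (array([0.3301, 0.2738]), np.float64(39.7))
t 47.2 [0.3314 0.2731 0.3072] [ 0.00e+00 -3.14e+00  2.00e-03]
side disc (array([0.3328, 0.2734]), np.float64(19.1)) [([390.4, 281.4], 0.76)] [389.1342796  283.12100341]
```

```bash
python3 -c "
from station import ctrl
print(ctrl.finish_job())"
```

```text
the job is handed in; nothing more can be done
None
```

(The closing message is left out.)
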